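# Lock the juicer's seat with the adjustable wrench, then load the lime halves

### The job

Two round cork seats are let into the teak board, each with its own dark steel lock nut: one carries the glass juicer bowl, the other the pitcher. Set the open jaws of the adjustable wrench over the nut of the juicer bowl's seat, roll its worm (do not push the jaw) until the jaws just fit, and with the wrench, not the fingers, turn that nut clockwise until its white stripe meets the white mark; leave the pitcher's nut as it is. Only once the nut is tight, put every lime half into the juicer bowl; finish with the wrench lying lengthwise on its blue mat and the bowl and everything else where it stood.

Things in the scene. Friction and masses are not known exactly. Their poses are not given: they have to be found in the camera images.
- seat_a: fixed cork disc, 110 mm across, 8 mm high, on the robot's left (+y) side; origin at its centre on the board. Its x axis points away from its nut: the nut's axis is at x = -150 mm, y = 0, joined by a flush steel strip. The white mark is a line on the strip running from the nut along +x. Which seat carries the bowl changes from start to start.
- nut_a_top (a point): top centre of that seat's dark steel hex nut, 15 mm above the board: 30 mm across flats, 34.6 across corners, hex from 1 to 15 mm height; a 10 mm stud rises to 20 mm. A white stripe on top runs to a corner. The axes turn with the nut: the stripe points 1.0 rad anticlockwise (from above) of the point's x axis; flats face 30, 90, 150.. degrees from the stripe.
- nut_a (a joint): turn of that nut about the vertical, rad, growing clockwise from above. Starts loose at 0 to 0.3; at 1.0 the stripe lies on the mark (points along the seat's +x, at the disc), and a stop is met at 1.04. Drags with about 0.25 N m, stays where it is left.
- seat_b: fixed cork disc, 110 mm across, 8 mm high, on the robot's right (-y) side; origin at its centre on the board. Its x axis points away from its nut: the nut's axis is at x = -150 mm, y = 0, joined by a flush steel strip. The white mark is a line on the strip running from the nut along +x. Which seat carries the bowl changes from start to start.
- nut_b_top (a point): top centre of that seat's dark steel hex nut, 15 mm above the board: 30 mm across flats, 34.6 across corners, hex from 1 to 15 mm height; a 10 mm stud rises to 20 mm. A white stripe on top runs to a corner. The axes turn with the nut: the stripe points 1.0 rad anticlockwise (from above) of the point's x axis; flats face 30, 90, 150.. degrees from the stripe.
- nut_b (a joint): turn of that nut about the vertical, rad, growing clockwise from above. Starts loose at 0 to 0.3; at 1.0 the stripe lies on the mark (points along the seat's +x, at the disc), and a stop is met at 1.04. Drags with about 0.25 N m, stays where it is left.
- wrench: adjustable wrench, 0.47 kg, 221 mm long, lying flat. Origin on its underside, on the nut's axis when fitted. x points out of the mouth, z up. Head x -60 to -21 mm (throat at -21), 56 mm wide, 14 mm thick. Fixed jaw: face at y = +15, outer side y = +30, x -26 to +16 mm. Handle: flat bar along -x, x -205 to -60 mm, 24 mm wide, between 2 and 14 mm height.
- wrench_grip (a point): good place to grip the handle, near the balance point: x = -105 mm, y = 0, 8 mm above the underside; same axes as the wrench
- worm_top (a point): top of the knurled worm: x = -43 mm, y = 0, 20.5 mm above the underside (6.5 proud of the head), wrench axes. A roller 18 mm across, 14 wide, axis along y. Press from above (5 to 12 N) with closed fingertips and stroke: towards the mouth (+x) closes, towards the handle opens. Needs 3.5 N along the stroke; 16 mm turns it 1.8 rad; lift and repeat. Stalls when tight.
- wrench_worm (a joint): worm angle, rad: 0 at fully open (gap 40 mm), growing as the jaw closes 1.5 mm per rad, gap = 40 - 1.5 x angle mm; 6.67 fits the 30 mm nut exactly; self-holding. At the start the jaws are fully open
- wrench_jaw: movable jaw of the wrench, 34 by 13 by 12.5 mm, on the wrench's -y side; slides along wrench y. Its origin coincides with the wrench's origin when fully open and shifts +y as it closes; its face is at y = -25 mm of its own frame, from x = -19 to +15 mm
- mat: flat blue mat, 300 by 130 mm and 1 mm thin (the wrench lies as if on the board), long side along its x; origin at its centre; home of the wrench
- bowl: clear glass juicer bowl, 0.7 kg, 52 mm high, outer radius 55 mm at the foot, 80 mm at 25 mm height, 85 mm at the rim, wall 4 mm, floor 6 mm thick, a reamer cone 28 mm across and 27 mm tall in the middle; origin under its centre (8 mm above the board, on the cork)
- lime1: lime half, 39 mm across, 31 mm high, dome up, flat face down; straight sides up to 13 mm; origin at the centre of its flat face. 40 g. May be absent
- lime2: lime half, 39 mm across, 31 mm high, dome up, flat face down; straight sides up to 13 mm; origin at the centre of its flat face. 40 g. May be absent
- lime3: lime half, 39 mm across, 31 mm high, dome up, flat face down; straight sides up to 13 mm; origin at the centre of its flat face. 40 g. May be absent
- lime4: lime half, 39 mm across, 31 mm high, dome up, flat face down; straight sides up to 13 mm; origin at the centre of its flat face. 40 g. May be absent
- pitcher: stainless pitcher with clip-on lid, 104 mm across, 185 mm high with its knob, handle on its -y side out to 91 mm; origin under its centre. Bystander: leave alone
- spoon: slotted steel spoon, 260 mm long along its x, 48 mm wide, 10 mm high; origin under its centre. Bystander: leave alone
- dish: terracotta dish, 90 mm across, 28 mm high; origin under its centre. Bystander: leave alone
- sugar_jar: amber jar, 72 mm across, 100 mm high; origin under its centre. Bystander: leave alone
- tumbler: green glass tumbler, 68 mm across, 90 mm high; origin under its centre. Bystander: leave alone
- pepper_mill: dark wooden pepper mill, 48 mm across, 140 mm high; origin under its centre. Bystander: leave alone
- egg_timer: red egg timer, 60 mm across, 50 mm high; origin under its centre. Bystander: leave alone
There are look-alikes about, which are no part of the job. Leave any red or yellow look-alike of the seat_b alone.

How it is judged:
By the outcome, as a careful person would: the job done as asked, in the order asked, and still so for the second after the job is handed in, with the robot touching nothing.
Of lime1, lime2, lime3, lime4 only 2 to 4 are there at a start; the rules pass over those that are not, and their reading is None.
At some moment in a run one of lime1, lime2, lime3, lime4 may be knocked a few centimetres aside while the robot is not near it.
It also fails if it takes over 210 s, if anything falls off the work surface, if the arm or the gripper's body presses on something with over 40 N, if the wrist force passes 120 N, or if a joint passes its speed limit or range.

### The arm

A 7-joint arm with a two-finger parallel gripper is mounted at the origin on the work surface. World frame = base frame: x ahead of the robot, y to its left, z up, the work surface at z = 0. Lengths are in m, angles in rad, forces in N, time in s.
With the tool pointing down it reaches from about 0.35 to 0.9 m from the base axis. Payload 19.9 kg.
Tool frame: the origin (TCP) lies at the very end of the fingers, on their centre line; the grasp point (between the pads) lies 19 mm behind it; z points along the fingers, y is the direction in which the jaws open and shut (so a half turn about z gives the same grasp; the last joint's range is limited). The gripper opens to 85 mm and grips with 20 to 120 N. Pads are 22 mm wide; open, the fingers measure 114 mm over their backs; the gripper's body (76 mm by 85 mm) begins 54 mm behind the grasp point. The pads swing forward as they close: fully open they stand 13 mm farther back than shut.
Start: joints at [-1.254, 0.417, -0.01, 1.614, 0.005, 1.111, -0.053], TCP at [0.219, 0.585, 0.231] pointing down, gripper open.
Joint ranges: [-2.81, 2.81], [-0.39, 2.02], [-1.27, 1.25], [0.06, 2.57], [-1.19, 4.33], [0.19, 2], [-2.82, 2.82]. Speed limits (rad/s): [1.89, 1.89, 2.39, 2.39, 3.01, 3.01, 3.01].

### API

Orientations are given as [roll, pitch, yaw] about the fixed x, y, z axes, in that order (R = Rz(yaw) Ry(pitch) Rx(roll)).
In Python, from plant import env gives the robot as it stands.
- The arm moves only by the tool drive_tool, never from a script. Its argument "series" is a list of rows, each a list of 7 numbers: the turn, a rotation vector about the tool's x, y, z in degrees, then the shift along the tool's x, y, z in cm, then the opening, from 0 (shut) to 1 (fully open). A call has 1 to 12 rows; each row is the pose to reach, as a shift and turn from the pose commanded when the call began, along the tool's axes at that moment; what a row does not reach only later rows make up. A row lasts 1/12 s, in which the tool goes at most 41.7 mm and 7.16 degrees, less where a joint would pass 70% of its speed; a pose out of reach is approached as far as the arm can. A call with a gripper value outside its range is refused whole. The fingers move at their own pace and stop on an object; the grip force is fixed at half the most. Time passes only in rows, so rows that repeat a pose let the fingers close. It gives the time, the measured TCP pose, the force and the opening at its end, in the units of the state.
- env.read_state(): the state, without advancing time (a new reading comes with each control period).
- env.camera(name): name is "side" or "top"; returns a dict with "frame" (480x640x3 uint8, blue, green, red), "mtx" (3x3 intrinsics, pixels), "cam_to_world" (4x4, takes a point from camera to world coordinates). Camera axes: x right, y down, z forward; pixel columns grow to the right and rows downward; lengths in m; the calibration is good to about 2 mm. A picture is of the moment at which its call begins. There is no depth.
- env.job_done(): hands the job in, once; it reports no verdict.
The state is a dict: "clock": time; "qpos": joint angles; "joint_velocities": joint speeds; "joint_efforts": joint torques, N m; "ee_pos": TCP position; "orientation": TCP orientation; "contact_force": force on the tool from outside, world axes, zero at the start; "wrist_torque": the same for the moment, N m; "finger_gap": opening from 0.0 (shut) to 1.0 (fully open).
Only numpy, scipy, OpenCV 4.12 (cv2) and the standard library are available. Lean on these libraries where they do the work, as an engineer would, in place of code of your own. Each camera call takes 0.05 s, during which the arm holds its last target. There are 200 camera calls.

## Working session

There is one attempt and no reset: what is moved stays moved. The work goes in short steps, Python scripts to look and compute and a tool call to move; the robot and the scene stay as the last step left them, time stands still between calls to the robot, and variables do not carry over. Pictures are saved under pics/ and viewed, about 12 in all and at most 16, crops included, and the job is handed in when it is done.

Besides the shell and the picture viewer there is one more tool, called after "Call:" as name(argument=value, ...), one argument or row to a line, values as JSON. drive_tool: Moves the arm, as the interface text tells. Its arguments: {"type":"object","properties":{"series":{"type":"array"}},"required":["series"]}

```bash
ls; mkdir -p pics
cat > h.py <<'E'
import numpy as np, cv2
from plant import env
from scipy.spatial.transform import Rotation as R
def shot(n,name=None):
    c=env.camera(n)
    if name: cv2.imwrite('pics/'+name+'.png',c['frame'])
    np.savez('pics/'+n+'_cal.npz',K=c['mtx'],T=c['cam_to_world'])
    return c
def ray(c,uv):
    K=np.array(c['mtx']);T=np.array(c['cam_to_world'])
    d=T[:3,:3]@np.linalg.inv(K)@np.array([uv[0],uv[1],1.]);return T[:3,3],d
def onz(c,uv,z):
    o,d=ray(c,uv);return o+d*(z-o[2])/d[2]
def proj(c,p):
    K=np.array(c['mtx']);T=np.array(c['cam_to_world'])
    q=K@(T[:3,:3].T@(np.asarray(p)-T[:3,3]));return q[:2]/q[2]
def two(c1,u1,c2,u2):
    o1,d1=ray(c1,u1);o2,d2=ray(c2,u2)
    s=np.linalg.lstsq(np.c_[d1,-d2],o2-o1,rcond=None)[0]
    a,b=o1+s[0]*d1,o2+s[1]*d2;return (a+b)/2,np.linalg.norm(a-b)
E
python3 - <<'E'
from h import *
s=env.read_state();print(s)
for n in('side','top'):
    c=shot(n,n+'0');print(n,np.round(c['mtx'],1).tolist(),np.round(c['cam_to_world'],3).tolist())
E
```

```text
pics
{'clock': 0.0, 'qpos': array([-1.25351668,  0.41796554, -0.01030234,  1.6141412 ,  0.00474796,
        1.11073438, -0.05302889]), 'joint_velocities': array([ 0.00049064,  0.00092658, -0.00104541, -0.00018772,  0.00073521,
       -0.00019949, -0.0003263 ]), 'joint_efforts': array([-1.00603793e-03, -8.64458299e+01,  6.78490587e-01, -4.34907997e+01,
        1.91104144e-02,  7.14219655e-03,  9.83343352e-05]), 'ee_pos': array([0.2193602 , 0.58487599, 0.23067943]), 'orientation': array([-3.14037365e+00,  1.34823479e-04,  2.78281303e+00]), 'contact_force': array([ 0.22399833, -0.21121039, -0.0991326 ]), 'wrist_torque': array([-0.03679435, -0.05262087,  0.02425925]), 'finger_gap': 1.004980400489213}
side [[552.3, 0.0, 313.7], [0.0, 552.3, 240.9], [0.0, 0.0, 1.0]] [[0.981, -0.109, 0.158, 0.298], [-0.192, -0.562, 0.804, -1.209], [0.001, -0.82, -0.573, 0.909], [0.0, 0.0, 0.0, 1.0]]
top [[437.8, 0.0, 323.3], [0.0, 437.8, 239.6], [0.0, 0.0, 1.0]] [[0.015, -0.998, 0.065, 0.469], [-1.0, -0.014, 0.012, -0.018], [-0.011, -0.065, -0.998, 1.065], [0.0, 0.0, 0.0, 1.0]]
```

View pics/top0.png

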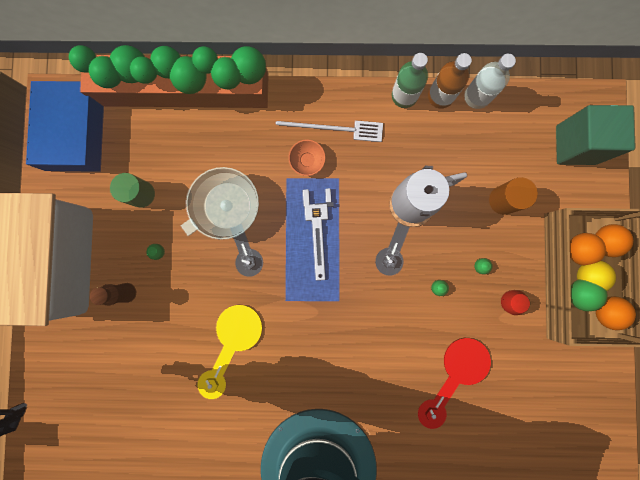

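View pics/side0.png

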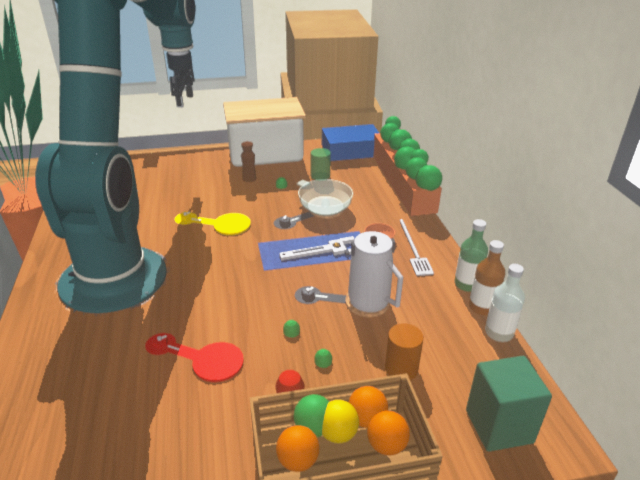

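The bowl, at top (222,203), sits on the left (+y) seat, so nut_a at top (249,262) is the target. The pitcher is on seat_b at (415,200), and the yellow (239,328) and red (467,361) seats are look-alikes. There are three lime halves: (155,251), (440,288) and (484,266). The green ball at (589,295) is crate fruit. Next I'll take enlarged crops and measure.

Run:
```python
from h import *
t=env.camera('top');s=env.camera('side')
import pickle;pickle.dump((t,s),open('c0.pkl','wb'))
a=cv2.resize(t['frame'][170:310,180:350],None,fx=4.2,fy=4.2,interpolation=cv2.INTER_CUBIC)
cv2.imwrite('pics/crop1.png',a)
for n,c in(('top',t),('side',s)):
    hsv=cv2.cvtColor(c['frame'],cv2.COLOR_BGR2HSV)
    m=cv2.inRange(hsv,(50,120,50),(75,255,255))
    k,l,st,ce=cv2.connectedComponentsWithStats(m)
    print(n,'green',[(st[i,4],ce[i].round(1).tolist(),st[i,:4].tolist()) for i in range(1,k) if 60<st[i,4]<700])
    m=cv2.inRange(hsv,(105,90,60),(125,255,255))
    k,l,st,ce=cv2.connectedComponentsWithStats(m)
    for i in range(1,k):
        if st[i,4]>1500:
            p=np.argwhere(l==i)[:,::-1].astype(np.float32)
            q=cv2.boxPoints(cv2.minAreaRect(p));print('blue',st[i,4],[onz(c,x,0.001)[:2].round(4).tolist() for x in q])
    x=[(249,262),(222,203),(316,212)] if n=='top' else [(286,221),(326,200),(338,245)]
    print([onz(c,u,.02)[:2].round(3) for u in x])
```

```text
top green [(np.int32(133), [153.0, 251.9], [147, 245, 15, 14]), (np.int32(202), [482.6, 265.8], [475, 259, 16, 15]), (np.int32(189), [439.2, 287.8], [432, 281, 16, 15])]
blue 4862 [[0.7146, 0.7367], [0.9319, 0.7386], [0.9255, 0.5878], [0.7087, 0.5879]]
blue 4940 [[0.6866, 0.0889], [0.6882, -0.039], [0.3929, -0.0427], [0.391, 0.0829]]
[array([0.481, 0.171]), array([0.622, 0.24 ]), array([0.603, 0.013])]
side green [(np.int32(67), [322.0, 352.8], [316, 349, 14, 9])]
[array([0.482, 0.156]), array([0.624, 0.253]), array([0.606, 0.007])]
```

View pics/crop1.png

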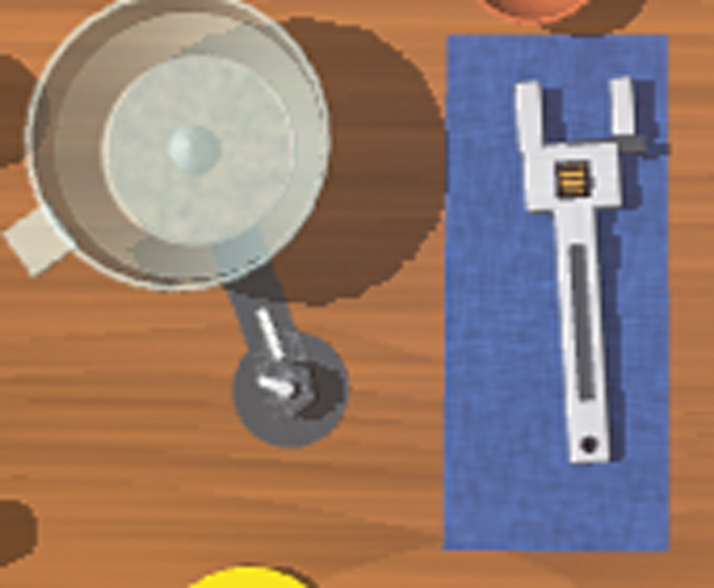

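Confirmed in the crop: the bowl sits on the cork seat_a, and the strip runs to the nut at crop (290,388), top (249,262). The stripe points left (about 71° in world axes) and the mark about 22°, so roughly 48° to turn. The wrench's movable jaw is at crop (622,105), the worm at (573,180) and the handle hole at (589,445). Next I need a side crop for triangulation.

```bash
cat >> h.py <<'E'
def go(x,y,z,yaw,s=None):
    "print shift (cm, tool axes) and turn (deg about tool axes) to reach world x,y,z with tool down, yaw deg"
    s=s or env.read_state();R0=R.from_euler('xyz',s['orientation']);R1=R.from_euler('xyz',[np.pi,0,np.radians(yaw)])
    d=R0.inv().apply(np.array([x,y,z])-s['ee_pos'])*100;r=np.degrees((R0.inv()*R1).as_rotvec())
    print('turn',r.round(1),'shift',d.round(2))
E
python3 - <<'E'
from h import *
import pickle
t,s=pickle.load(open('c0.pkl','rb'))
cv2.imwrite('pics/crop2.png',cv2.resize(s['frame'][165:285,245:405],None,fx=5,fy=5,interpolation=cv2.INTER_CUBIC))
hsv=cv2.cvtColor(s['frame'],cv2.COLOR_BGR2HSV)
m=cv2.inRange(hsv,(45,110,30),(80,255,255));k,l,st,ce=cv2.connectedComponentsWithStats(m)
S=[ce[i].round(1).tolist() for i in range(1,k) if 40<st[i,4]<400 and st[i,0]<345 and st[i,1]>170]
print(S,[st[i,:].tolist() for i in range(1,k) if 40<st[i,4]<400 and st[i,0]<345 and st[i,1]>170])
for u in((153,251.9),(482.6,265.8),(439.2,287.8)):
    for v in S:
        p,e=two(t,u,s,v)
        if e<.02: print(u,v,p.round(4),e.round(4))
f=lambda x,y:onz(t,(180+x/4.2,170+y/4.2),.014)[:2]
w,h=f(573,180),f(589,445);d=w-h;print('worm',w,'hole',h,'yaw',np.degrees(np.arctan2(d[1],d[0])))
n=onz(t,(180+290/4.2,170+389/4.2),.02)[:2];a=f(262,380);b=f(290,390);d=a-b
print('nut',n,'stripe',np.degrees(np.arctan2(d[1],d[0])))
g=lambda x,y:onz(t,(180+x/4.2,170+y/4.2),.0)[:2]
d=g(262,312)-g(280,357);print('mark',np.degrees(np.arctan2(d[1],d[0])))
c=onz(t,(180+200/4.2,170+150/4.2),.012)[:2];d=c-n;print('seat',c,np.degrees(np.arctan2(d[1],d[0])),np.hypot(*d))
go(.541,.008,.22,4)
E
```

```text
[[291.0, 327.9], [323.0, 357.8]] [[284, 320, 15, 17, 185], [316, 349, 15, 18, 231]]
(482.6, 265.8) [323.0, 357.8] [ 0.4803 -0.3876  0.0104] 0.0001
(439.2, 287.8) [291.0, 327.9] [ 0.4264 -0.2836  0.0115] 0.0002
worm [0.60216619 0.01231083] hole [0.45036211 0.00081765] yaw 4.3296384819536895
nut [0.4796946  0.17125716] stripe 71.30719665604663
mark 23.24328163346962
seat [0.61704124 0.22841204] 22.59395141185933 0.14876416931777725
turn [-0.000e+00  1.000e-01  1.554e+02] shift [-50.37 -42.73   1.12]
```

View pics/crop2.png

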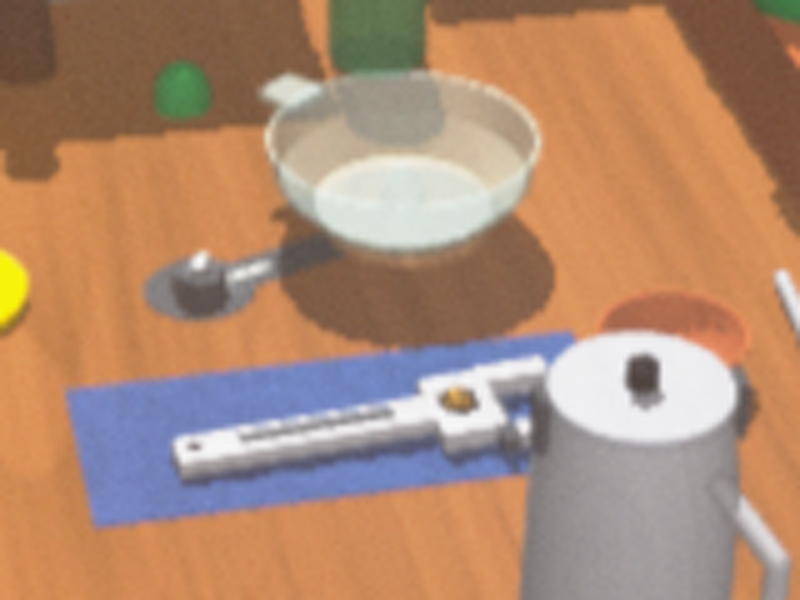

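Side crop: stud top at (200,258), worm at (457,400), handle hole at (193,447), lime at (183,88).

Run:
```python
from h import *
import pickle
t,s=pickle.load(open('c0.pkl','rb'))
T=lambda x,y:(180+x/4.2,170+y/4.2);S=lambda x,y:(245+x/5,165+y/5)
for n,a,b in(('stud',T(290,389),S(200,259)),('worm',T(573,180),S(457,400)),('hole',T(589,445),S(193,447)),('lime',(154,251.9),S(183,92))):
    p,e=two(t,a,s,b);print(n,p.round(4),e.round(4))
```

```text
stud [0.4806 0.17   0.0264] 0.002
worm [0.6021 0.0122 0.017 ] 0.0006
hole [0.451  0.0007 0.0139] 0.0014
lime [0.5037 0.4044 0.0094] 0.0027
```

Call:
drive_tool(
  series=[
    [0,0,155,-50.4,-42.7,1,0.6],
    [0,0,155,-50.4,-42.7,1,0.6],
    [0,0,155,-50.4,-42.7,1,0.6],
    [0,0,155,-50.4,-42.7,1,0.6],
    [0,0,155,-50.4,-42.7,1,0.6],
    [0,0,155,-50.4,-42.7,1,0.6],
    [0,0,155,-50.4,-42.7,1,0.6],
    [0,0,155,-50.4,-42.7,1,0.6],
    [0,0,155,-50.4,-42.7,1,0.6],
    [0,0,155,-50.4,-42.7,1,0.6],
    [0,0,155,-50.4,-42.7,1,0.6],
    [0,0,155,-50.4,-42.7,1,0.6],
  ],
)

```text
clock: 1.2
ee_pos: [0.4636, 0.1467, 0.224]
orientation: [3.141, -0.001, 1.277]
contact_force: [1.8, 1.8, -1.1]
finger_gap: 0.597
```

```bash
python3 -c "
from h import *
go(.540,.0075,.06,4.3)"
```

```text
turn [-0.  -0.  68.9] shift [-11.12  11.34  16.39]
```

Call:
drive_tool(
  series=[
    [0,0,69,-11.1,11.3,16.4,0.6],
    [0,0,69,-11.1,11.3,16.4,0.6],
    [0,0,69,-11.1,11.3,16.4,0.6],
    [0,0,69,-11.1,11.3,16.4,0.6],
    [0,0,69,-11.1,11.3,16.4,0.6],
    [0,0,69,-11.1,11.3,16.4,0.6],
    [0,0,69,-11.1,11.3,16.4,0.6],
    [0,0,69,-11.1,11.3,16.4,0.6],
    [0,0,69,-11.1,11.3,16.4,0.6],
    [0,0,69,-11.1,11.3,16.4,0.6],
    [0,0,69,-11.1,11.3,16.4,0.6],
    [0,0,69,-11.1,11.3,16.4,0.6],
  ],
)

```text
clock: 2.2
ee_pos: [0.5399, 0.0103, 0.0596]
orientation: [3.141, 0.0, 0.082]
contact_force: [-0.3, 0.5, 0.7]
finger_gap: 0.595
```

```bash
python3 -c "
from h import *
go(.540,.0075,.004,4.3)
c=shot('side');cv2.imwrite('pics/v1.png',cv2.resize(c['frame'][165:285,245:405],None,fx=4,fy=4))"
```

```text
turn [0.  0.  0.4] shift [-0.01  0.28  5.56]
```

Call:
drive_tool(
  series=[
    [0,0,0,0,0.1,3,0.6],
    [0,0,0,0,0.1,5,0.6],
    [0,0,0,0,0.1,5.6,0.6],
    [0,0,0,0,0.1,5.6,0.6],
    [0,0,0,0,0.1,5.6,0.0],
    [0,0,0,0,0.1,5.6,0.0],
    [0,0,0,0,0.1,5.6,0.0],
    [0,0,0,0,0.1,5.6,0.0],
    [0,0,0,0,0.1,5.6,0.0],
    [0,0,0,0,0.1,5.6,0.0],
    [0,0,0,0,0.1,5.6,0.0],
    [0,0,0,0,0.1,5.6,0.0],
  ],
)

```text
clock: 3.25
ee_pos: [0.5408, 0.0092, 0.0052]
orientation: [-3.141, -0.002, 0.079]
contact_force: [-2.2, 0.1, 10.1]
finger_gap: 0.256
```

Call:
drive_tool(
  series=[
    [0,0,0,0,0,-1,0],
    [0,0,0,0,0,-2,0],
    [0,0,0,0,0,-4,0],
    [0,0,0,0,0,-6,0],
    [0,0,0,0,0,-6,0],
    [0,0,0,0,0,-6,0],
  ],
)

```text
clock: 3.75
ee_pos: [0.5406, 0.0095, 0.0651]
orientation: [-3.141, -0.002, 0.079]
contact_force: [-0.4, -0.3, -5.0]
finger_gap: 0.263
```

Run:
```python
from h import *
s=env.read_state();print(s['ee_pos'],s['orientation'],s['finger_gap'],s['contact_force'])
t=shot('top');c=shot('side')
a=cv2.resize(t['frame'][170:310,180:350],None,fx=3,fy=3);b=cv2.resize(c['frame'][165:285,245:405],None,fx=3,fy=3)
im=np.zeros((800,520,3),np.uint8);im[:420,:510]=a;im[430:790,:480]=b;cv2.imwrite('pics/v2.png',im[:, :])
```

```text
[0.54064396 0.00953764 0.06509407] [-3.14103210e+00 -2.32890392e-03  7.91016809e-02] 0.2634590895835149 [-0.37491092 -0.32162973 -5.01949428]
```

View pics/v2.png

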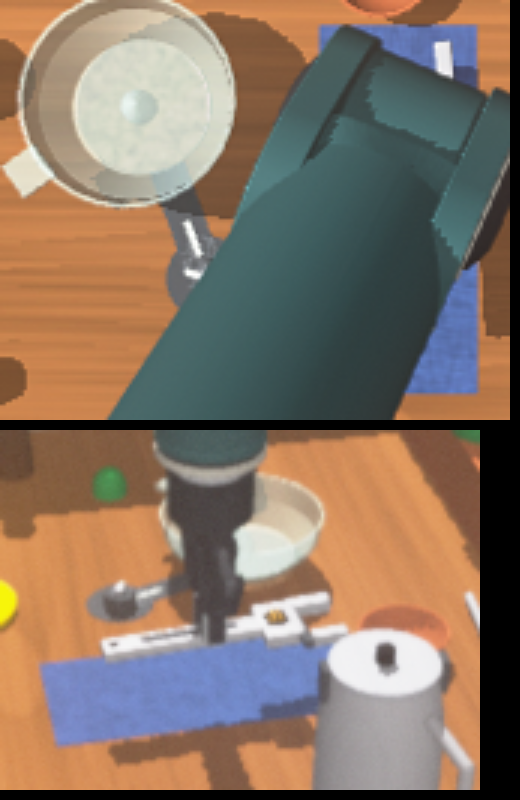

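Grasp confirmed: the wrench is lifted, with a 5 N load. Next I carry it above the nut.

```bash
python3 -c "
from h import *
go(.4446,.0721,.065,71.3)"
```

```text
turn [ -0.    0.  -66.8] shift [-8.98 -7.   -0.15]
```

Call:
drive_tool(
  series=[
    [0,0,-6,-0.8,-0.6,0,0],
    [0,0,-12,-1.6,-1.2,0,0],
    [0,0,-18,-2.4,-1.9,0,0],
    [0,0,-24,-3.2,-2.5,0,0],
    [0,0,-30,-4,-3.1,0,0],
    [0,0,-36,-4.8,-3.8,0,0],
    [0,0,-42,-5.6,-4.4,0,0],
    [0,0,-48,-6.5,-5,0,0],
    [0,0,-54,-7.3,-5.7,0,0],
    [0,0,-60,-8.1,-6.3,0,0],
    [0,0,-66.8,-9,-7,0,0],
    [0,0,-66.8,-9,-7,0,0],
  ],
)

```text
clock: 4.85
ee_pos: [0.4427, 0.0726, 0.063]
orientation: [-3.139, 0.001, 1.253]
contact_force: [0.7, 0.5, -4.4]
finger_gap: 0.255
```

Run:
```python
from h import *
go(.4446,.0721,.030,71.3)
t=shot('top');c=shot('side')
a=cv2.resize(t['frame'][200:300,180:330],None,fx=4,fy=4,interpolation=cv2.INTER_CUBIC);b=cv2.resize(c['frame'][165:275,245:365],None,fx=4,fy=4)
im=np.zeros((480,640,3),np.uint8);cv2.imwrite('pics/v3.png',a)
im=np.zeros((600,600,3),np.uint8)
im[:,:]=cv2.resize(c['frame'][180:280,245:345],(600,600),interpolation=cv2.INTER_CUBIC);cv2.imwrite('pics/v3s.png',im)
```

```text
turn [-0.1  0.   0.5] shift [0.01 0.2  3.3 ]
```

View pics/v3.png

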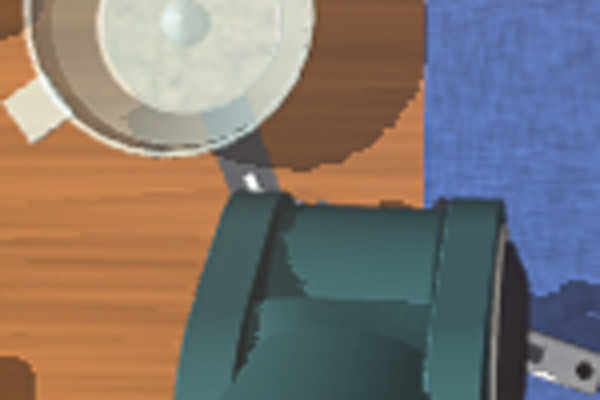

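The arm hides the head from the top camera, so I'll use the side view after lowering to just above the stud.

Call:
drive_tool(
  series=[
    [0,0,0,0,0,1.5,0],
    [0,0,0,0,0,3.0,0],
    [0,0,0,0,0,3.3,0],
    [0,0,0,0,0,3.3,0],
    [0,0,0,0,0,3.3,0],
  ],
)

```text
clock: 5.37
ee_pos: [0.445, 0.0714, 0.0309]
orientation: [-3.141, 0.001, 1.243]
contact_force: [0.0, 0.5, -3.8]
finger_gap: 0.259
```

Run:
```python
from h import *
go(.4446,.0721,.005,71.3)
s=env.read_state();print(s['ee_pos'],s['orientation'])
c=env.camera('side')
cv2.imwrite('pics/v4s.png',cv2.resize(c['frame'][190:270,245:345],None,fx=7,fy=7,interpolation=cv2.INTER_CUBIC))
# predicted pixel positions in crop
y=s['orientation'][2];ax=np.array([np.cos(y),np.sin(y),0]);ay=np.array([-np.sin(y),np.cos(y),0])
O=s['ee_pos']+.1045*ax;z=s['ee_pos'][2]-.005
for n,x,yy,h in(('fixtip',16,15,14),('fixtipout',16,30,14),('movtip',15,-25,12.5),('worm',-43,0,20.5)):
    P=O+ax*x/1e3+ay*yy/1e3;P[2]=z+h/1e3;print(n,((proj(c,P)-[245,190])*7).round())
```

```text
turn [-0.   0.  -0.1] shift [ 0.05 -0.06  2.59]
[0.44504599 0.07144428 0.03090101] [-3.14148736e+00  6.11255994e-04  1.24278840e+00]
fixtip [244. 138.]
fixtipout [210. 136.]
movtip [336. 149.]
worm [253. 202.]
```

View pics/v4s.png

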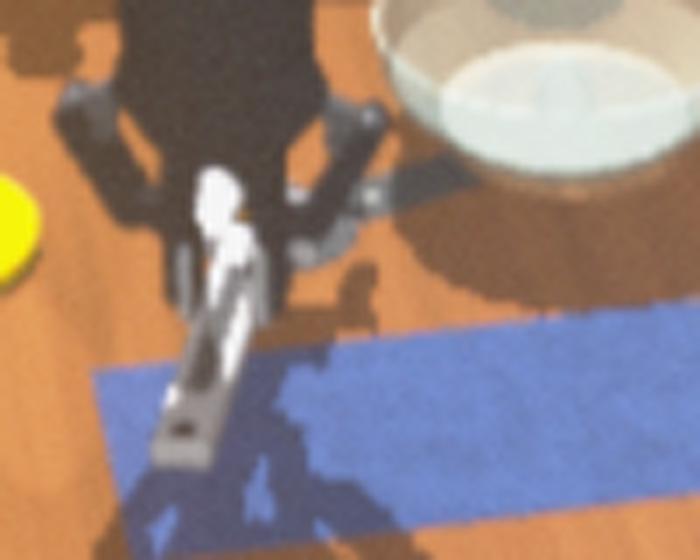

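Call:
drive_tool(
  series=[
    [0,0,0,0,-0.05,0.3,0],
    [0,0,0,0,-0.05,0.6,0],
    [0,0,0,0,-0.05,0.9,0],
    [0,0,0,0,-0.05,1.1,0],
    [0,0,0,0,-0.05,1.3,0],
    [0,0,0,0,-0.05,1.5,0],
    [0,0,0,0,-0.05,1.7,0],
    [0,0,0,0,-0.05,1.7,0],
  ],
)

```text
clock: 6.08
ee_pos: [0.4442, 0.0719, 0.0134]
orientation: [-3.141, 0.0, 1.244]
contact_force: [0.1, -0.2, -4.1]
finger_gap: 0.258
```

Call:
drive_tool(
  series=[
    [0,0,0,0,0,0.4,0],
    [0,0,0,0,0,0.8,0],
    [0,0,0,0,0,0.8,0],
    [0,0,0,0,0,0.8,0.5],
    [0,0,0,0,0,0.8,0.5],
    [0,0,0,0,0,0.8,0.5],
    [0,0,0,0,0,0.8,0.5],
    [0,0,0,0,0,-1,0.5],
    [0,0,0,0,0,-4,0.5],
    [0,0,0,0,0,-7,0.2],
    [0,0,0,0,0,-7,0],
    [0,0,0,0,0,-7,0],
  ],
)

```text
clock: 7.08
ee_pos: [0.4452, 0.0725, 0.0851]
orientation: [3.139, -0.002, 1.245]
contact_force: [0.4, 0.8, -0.6]
finger_gap: 0.08
```

Run:
```python
from h import *
s=env.read_state();print(s['ee_pos'],s['orientation'],s['contact_force'])
c=env.camera('side')
cv2.imwrite('pics/v5s.png',cv2.resize(c['frame'][190:270,245:345],None,fx=7,fy=7,interpolation=cv2.INTER_CUBIC))
y=np.radians(71.3);ax=np.array([np.cos(y),np.sin(y),0])
W=np.array([.4442,.0719,0])+ax*(.1045-.043);print('worm est',W)
go(W[0],W[1],.08,71.3)
```

```text
[0.44521191 0.07250762 0.08506614] [ 3.13925488e+00 -2.18325780e-03  1.24486534e+00] [ 0.36139337  0.80609559 -0.5967358 ]
worm est [0.4639177  0.13015343 0.        ]
turn [ 0.  -0.1  0. ] shift [ 6.1  -0.01  0.41]
```

View pics/v5s.png

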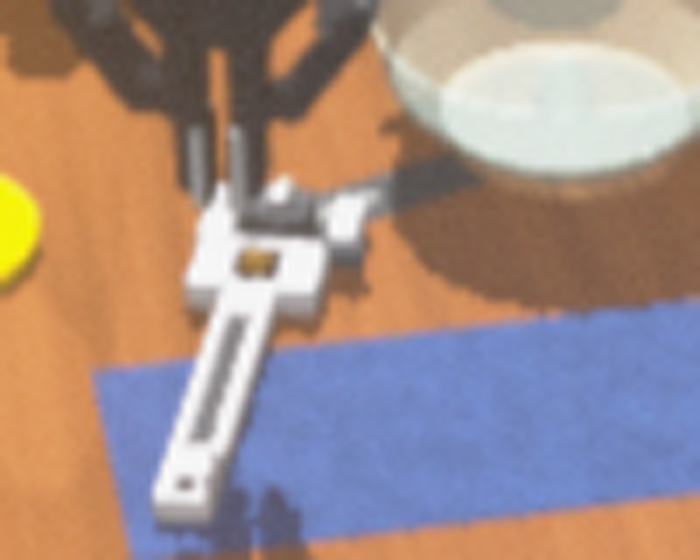

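The wrench sits around the nut: nut at crop (285,210) between the jaws, worm at (257,262). Next I roll the worm.

Run:
```python
from h import *
c=dict(np.load('pics/side_cal.npz'));c={'mtx':c['K'],'cam_to_world':c['T']}
print(onz(c,(245+257/7,190+262/7),.0175))
y=np.radians(71.3);ax=np.array([np.cos(y),np.sin(y),0]);W=np.array([.4639,.1302,0])-ax*.008
go(W[0],W[1],.03,71.3)
```

```text
[0.46532202 0.12827793 0.0175    ]
turn [ 0.  -0.1  0. ] shift [ 5.3  -0.02  5.41]
```

Call:
drive_tool(
  series=[
    [0,0,0,3,0,1,0],
    [0,0,0,5.3,0,3,0],
    [0,0,0,5.3,0,5.4,0],
    [0,0,0,5.3,0,5.4,0],
    [0,0,0,5.3,0,5.4,0],
    [0,0,0,5.3,0,5.9,0],
    [0,0,0,5.3,0,6.2,0],
    [0,0,0,5.3,0,6.3,0],
    [0,0,0,5.3,0,6.3,0],
    [0,0,0,5.3,0,6.3,0],
  ],
)

```text
clock: 7.97
ee_pos: [0.4615, 0.1221, 0.0211]
orientation: [3.141, -0.0, 1.244]
contact_force: [0.5, 0.2, 0.1]
finger_gap: -0.001
```

Call:
drive_tool(
  series=[
    [0,0,0,0,0,0.1,0],
    [0,0,0,0,0,0.1,0],
    [0,0,0,0,0,0.1,0],
  ],
)

```text
clock: 8.22
ee_pos: [0.4617, 0.1222, 0.0202]
orientation: [3.141, -0.0, 1.244]
contact_force: [-1.4, -0.6, 8.3]
finger_gap: -0.001
```

Call:
drive_tool(
  series=[
    [0,0,0,0,0,0.1,0],
    [0,0,0,0,0,0.1,0],
    [0,0,0,0,0,0.1,0],
  ],
)

```text
clock: 8.47
ee_pos: [0.4619, 0.1224, 0.0196]
orientation: [3.141, -0.001, 1.244]
contact_force: [-3.8, -1.4, 20.7]
finger_gap: 0.002
```

Call:
drive_tool(
  series=[
    [0,0,0,0,0,-0.1,0],
    [0,0,0,0,0,-0.1,0],
    [0,0,0,0.3,0,-0.1,0],
    [0,0,0,0.6,0,-0.1,0],
    [0,0,0,0.9,0,-0.1,0],
  ],
)

```text
clock: 8.88
ee_pos: [0.4645, 0.1304, 0.0203]
orientation: [3.141, -0.0, 1.244]
contact_force: [-2.7, -3.1, 13.0]
finger_gap: 0.002
```

Call:
drive_tool(
  series=[
    [0,0,0,0.3,0,0,0],
    [0,0,0,0.6,0,0,0],
    [0,0,0,0.8,0,0,0],
    [0,0,0,0.8,0,0,0],
  ],
)

```text
clock: 9.22
ee_pos: [0.4672, 0.1385, 0.0202]
orientation: [3.141, -0.0, 1.245]
contact_force: [-1.9, -0.7, 10.8]
finger_gap: 0.003
```

Run:
```python
from h import *
s=env.read_state();print(s['ee_pos'],s['contact_force'])
c=env.camera('side')
cv2.imwrite('pics/v6s.png',cv2.resize(c['frame'][190:270,245:345],None,fx=7,fy=7,interpolation=cv2.INTER_CUBIC))
```

```text
[0.46718221 0.13848512 0.02024757] [-1.92354334 -0.73113373 10.82916962]
```

View pics/v6s.png

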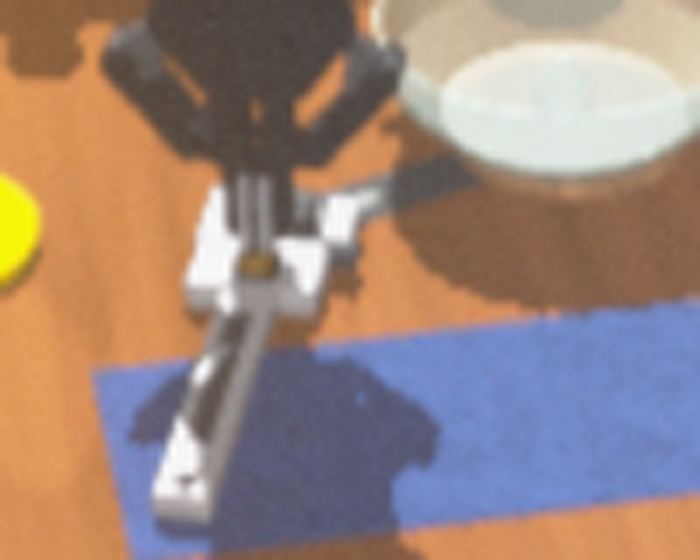

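Call:
drive_tool(
  series=[
    [0,0,0,0,0,-0.8,0],
    [0,0,0,-1.7,0,-0.8,0],
    [0,0,0,-1.7,0,-0.6,0],
    [0,0,0,-1.7,0,-0.3,0],
    [0,0,0,-1.7,0,0,0],
    [0,0,0,-1.7,0,0,0],
    [0,0,0,-1.4,0,0,0],
    [0,0,0,-1.1,0,0,0],
    [0,0,0,-0.8,0,0,0],
    [0,0,0,-0.4,0,0,0],
    [0,0,0,0,0,0,0],
    [0,0,0,0,0,0,0],
  ],
)

```text
clock: 10.27
ee_pos: [0.4674, 0.1395, 0.02]
orientation: [3.141, -0.001, 1.245]
contact_force: [-2.3, 0.4, 12.6]
finger_gap: 0.0
```

Call:
drive_tool(
  series=[
    [0,0,0,0,0,-0.8,0],
    [0,0,0,-1.7,0,-0.8,0],
    [0,0,0,-1.7,0,-0.6,0],
    [0,0,0,-1.7,0,-0.3,0],
    [0,0,0,-1.7,0,0,0],
    [0,0,0,-1.7,0,0,0],
    [0,0,0,-1.4,0,0,0],
    [0,0,0,-1.1,0,0,0],
    [0,0,0,-0.8,0,0,0],
    [0,0,0,-0.4,0,0,0],
    [0,0,0,0,0,0,0],
    [0,0,0,0,0,0,0],
  ],
)

```text
clock: 11.27
ee_pos: [0.4674, 0.1396, 0.02]
orientation: [3.141, -0.001, 1.245]
contact_force: [-2.4, 0.2, 14.4]
finger_gap: -0.006
```

Call:
drive_tool(
  series=[
    [0,0,0,0,0,-0.8,0],
    [0,0,0,-1.7,0,-0.8,0],
    [0,0,0,-1.7,0,-0.6,0],
    [0,0,0,-1.7,0,-0.3,0],
    [0,0,0,-1.7,0,0,0],
    [0,0,0,-1.7,0,0,0],
    [0,0,0,-1.4,0,0,0],
    [0,0,0,-1.1,0,0,0],
    [0,0,0,-0.8,0,0,0],
  ],
)

```text
clock: 12.02
ee_pos: [0.4647, 0.1308, 0.0201]
orientation: [3.141, 0.0, 1.244]
contact_force: [-4.9, -10.5, 22.3]
finger_gap: 0.0
```

Call:
drive_tool(
  series=[
    [0,0,0,0.3,0,0,0],
    [0,0,0,0.6,0,0,0],
    [0,0,0,0.8,0,0,0],
  ],
)

```text
clock: 12.27
ee_pos: [0.4673, 0.1374, 0.0201]
orientation: [3.141, 0.001, 1.243]
contact_force: [-3.3, -10.7, 21.8]
finger_gap: -0.005
```

The stroke force rose from about 4 N to 11 N, so the worm has stalled. I'll lift off and look.

Call:
drive_tool(
  series=[
    [0,0,0,0,0,-1,0],
    [0,0,0,0,0,-3,0],
    [0,0,0,-6,0,-6,0.3],
    [0,0,0,-7,0,-7,0.5],
    [0,0,0,-7,0,-7,0.5],
    [0,0,0,-7,0,-7,0.5],
    [0,0,0,-7,0,-7,0.5],
  ],
)

```text
clock: 12.85
ee_pos: [0.4446, 0.0728, 0.0898]
orientation: [3.141, -0.001, 1.245]
contact_force: [-0.2, -0.8, -0.6]
finger_gap: 0.499
```

Run:
```python
from h import *
c=env.camera('side')
cv2.imwrite('pics/v7s.png',cv2.resize(c['frame'][190:270,245:345],None,fx=7,fy=7,interpolation=cv2.INTER_CUBIC))
```

```text
(no output)
```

View pics/v7s.png

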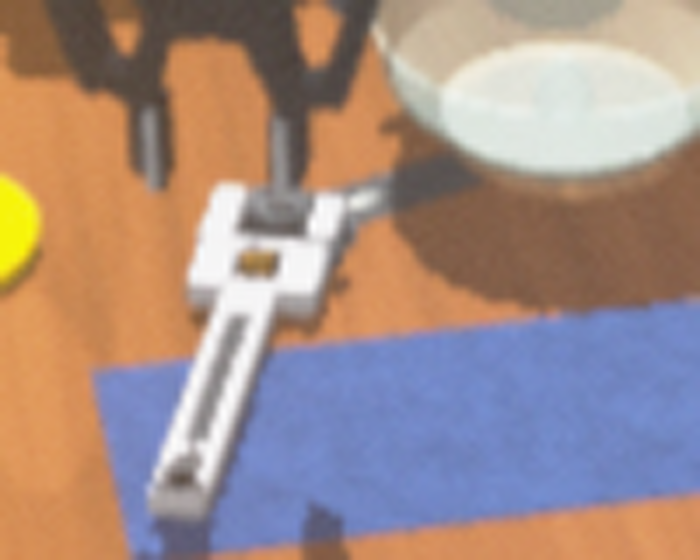

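The jaws now fit snugly on the nut. Re-grip the handle.

Run:
```python
from h import *
c=dict(np.load('pics/side_cal.npz'));c={'mtx':c['K'],'cam_to_world':c['T']}
f=lambda x,y,z:onz(c,(245+x/7,190+y/7),z)
w=f(258,262,.0175);h=f(181,471,.014);d=w-h;print(w,h,np.degrees(np.arctan2(d[1],d[0])),np.hypot(*d[:2]))
y=np.arctan2(d[1],d[0]);ax=np.array([np.cos(y),np.sin(y)]);print('origin',w[:2]+.043*ax)
go(.480-.105*.3206,.1705-.105*.947,.005,71.3)
```

```text
[0.46573155 0.12819874 0.0175    ] [ 0.41577748 -0.00608513  0.014     ] 69.59462385018774 0.14327443769208698
origin [0.48072393 0.16850046]
turn [-0.   0.   0.1] shift [-0.12  0.24  8.45]
```

Call:
drive_tool(
  series=[
    [0,0,0,0,0.1,4,0.5],
    [0,0,0,0,0.1,7,0.5],
    [0,0,0,0,0.1,8.4,0.5],
    [0,0,0,0,0.1,8.4,0.5],
    [0,0,0,0,0.1,8.4,0],
    [0,0,0,0,0.1,8.4,0],
    [0,0,0,0,0.1,8.4,0],
    [0,0,0,0,0.1,8.4,0],
    [0,0,0,0,0.1,8.4,0],
    [0,0,0,0,0.1,8.4,0],
  ],
)

```text
clock: 13.73
ee_pos: [0.4455, 0.072, 0.0062]
orientation: [3.141, -0.001, 1.245]
contact_force: [-1.7, 0.9, 1.2]
finger_gap: 0.259
```

```bash
cat >> h.py <<'E'
def arc(C,yaws,s=None):
    s=s or env.read_state();R0=R.from_euler('xyz',s['orientation']);y0=s['orientation'][2]
    r=s['ee_pos'][:2]-C;print('r',np.hypot(*r),'dir',np.degrees(np.arctan2(r[1],r[0]))-180,'yaw',np.degrees(y0),s['contact_force'].round(1),s['wrist_torque'].round(2))
    for y in yaws:
        a=np.radians(y)-y0;q=np.array([[np.cos(a),-np.sin(a)],[np.sin(a),np.cos(a)]])@r+C
        d=R0.inv().apply(np.r_[q,s['ee_pos'][2]]-s['ee_pos'])*100;print(round(-np.degrees(a),1),d.round(2))
E
python3 - <<'E'
from h import *
arc(np.array([.480,.170]),[66,61,56,51,46,41,36,31,27,24])
E
```

```text
r 0.1039303115904087 dir -289.40810750991295 yaw 71.3145584784244 [-1.7  0.9  1.2] [0.12 0.51 0.05]
5.3 [ 0.06 -0.96 -0.  ]
10.3 [ 0.19 -1.86 -0.  ]
15.3 [ 0.4  -2.74 -0.  ]
20.3 [ 0.69 -3.6  -0.  ]
25.3 [ 1.05 -4.43 -0.  ]
30.3 [ 1.49 -5.23 -0.  ]
35.3 [ 1.99 -5.98 -0.  ]
40.3 [ 2.55 -6.69 -0.  ]
44.3 [ 3.05 -7.22 -0.  ]
47.3 [ 3.44 -7.6  -0.  ]
```

Call:
drive_tool(
  series=[
    [0,0,5.3,0.06,-0.96,0,0],
    [0,0,10.3,0.2,-1.86,0,0],
    [0,0,15.3,0.4,-2.74,0,0],
    [0,0,20.3,0.7,-3.6,0,0],
    [0,0,25.3,1.05,-4.43,0,0],
    [0,0,30.3,1.5,-5.23,0,0],
    [0,0,35.3,2.0,-5.98,0,0],
    [0,0,35.3,2.0,-5.98,0,0],
  ],
)

```text
clock: 14.4
ee_pos: [0.393, 0.1101, 0.0059]
orientation: [-3.14, 0.002, 0.624]
contact_force: [-15.6, -0.9, 20.4]
finger_gap: 0.261
```

Run:
```python
from h import *
arc(np.array([.480,.170]),[33,30,28,26,25,24,23,22,21,20])
```

```text
r 0.1056465924575239 dir -325.4395384085477 yaw 35.78003525546903 [-15.6  -0.9  20.4] [-0.1   3.45  0.81]
2.8 [ 0.02 -0.51  0.  ]
5.8 [ 0.08 -1.06  0.  ]
7.8 [ 0.13 -1.43  0.  ]
9.8 [ 0.19 -1.79  0.  ]
10.8 [ 0.23 -1.97  0.  ]
11.8 [ 0.27 -2.15  0.  ]
12.8 [ 0.31 -2.33  0.  ]
13.8 [ 0.36 -2.51  0.  ]
14.8 [ 0.41 -2.69  0.  ]
15.8 [ 0.46 -2.86  0.  ]
```

Run:
```python
from h import *
arc(np.array([.478,.1685]),[33,30,28,26,25,24,23,22,21,20])
```

```text
r 0.10314867222155014 dir -325.4954967421638 yaw 35.78003525546903 [-15.6  -0.9  20.4] [-0.1   3.45  0.81]
2.8 [ 0.02 -0.5   0.  ]
5.8 [ 0.08 -1.04  0.  ]
7.8 [ 0.13 -1.39  0.  ]
9.8 [ 0.19 -1.75  0.  ]
10.8 [ 0.22 -1.92  0.  ]
11.8 [ 0.26 -2.1   0.  ]
12.8 [ 0.31 -2.28  0.  ]
13.8 [ 0.35 -2.45  0.  ]
14.8 [ 0.4  -2.62  0.  ]
15.8 [ 0.45 -2.8   0.  ]
```

Call:
drive_tool(
  series=[
    [0,0,0,-0.1,0,-0.1,0],
    [0,0,0,-0.1,0,-0.1,0],
    [0,0,0,-0.1,0,-0.1,0],
  ],
)

```text
clock: 14.65
ee_pos: [0.3931, 0.1099, 0.0067]
orientation: [-3.14, 0.001, 0.63]
contact_force: [-6.6, 4.8, -5.5]
finger_gap: 0.257
```

Forces relaxed. On to about 28°, then read the drag.

Call:
drive_tool(
  series=[
    [0,0,2.8,0.02,-0.5,0,0],
    [0,0,5.8,0.07,-1.04,0,0],
    [0,0,7.8,0.1,-1.4,0,0],
    [0,0,7.8,0.1,-1.4,0,0],
    [0,0,7.8,0.1,-1.4,0,0],
  ],
)

```text
clock: 15.07
ee_pos: [0.3852, 0.1219, 0.0066]
orientation: [-3.14, 0.002, 0.495]
contact_force: [-8.4, 3.9, -4.9]
finger_gap: 0.259
```

Run:
```python
from h import *
arc(np.array([.478,.1685]),[26,25,24,23,22,21,20])
```

```text
r 0.1038364635722474 dir -333.359458568842 yaw 28.34578985449694 [-8.4  3.9 -4.9] [1.02 1.96 0.9 ]
2.3 [ 0.02 -0.42  0.  ]
3.3 [ 0.04 -0.61  0.  ]
4.3 [ 0.05 -0.79  0.  ]
5.3 [ 0.07 -0.97  0.  ]
6.3 [ 0.1  -1.15  0.  ]
7.3 [ 0.12 -1.32  0.  ]
8.3 [ 0.15 -1.5   0.  ]
```

Call:
drive_tool(
  series=[
    [0,0,1.5,0.0,-0.25,0,0],
    [0,0,3.3,0.02,-0.55,0,0],
    [0,0,3.3,0.02,-0.55,0,0],
    [0,0,3.3,0.02,-0.55,0,0],
    [0,0,3.3,0.02,-0.55,0,0],
  ],
)

```text
clock: 15.48
ee_pos: [0.3826, 0.1269, 0.0065]
orientation: [-3.14, 0.003, 0.438]
contact_force: [-9.6, 5.2, -4.3]
finger_gap: 0.256
```

Run:
```python
from h import *
arc(np.array([.478,.1685]),[24,23,22,21,20])
t=env.camera('top');c=env.camera('side')
im=np.zeros((560,760,3),np.uint8);im[:280,:]=cv2.resize(t['frame'][220:290,160:350],None,fx=4,fy=4,interpolation=cv2.INTER_CUBIC)
im[280:,:700]=cv2.resize(c['frame'][200:240,240:340],None,fx=7,fy=7,interpolation=cv2.INTER_CUBIC);cv2.imwrite('pics/v8.png',im)
```

```text
r 0.10410490781990772 dir -336.46049508501426 yaw 25.073661861516495 [-9.6  5.2 -4.3] [1.26 2.24 1.04]
1.1 [ 0.01 -0.19  0.  ]
2.1 [ 0.02 -0.38  0.  ]
3.1 [ 0.03 -0.56  0.  ]
4.1 [ 0.05 -0.74  0.  ]
5.1 [ 0.07 -0.92  0.  ]
```

View pics/v8.png

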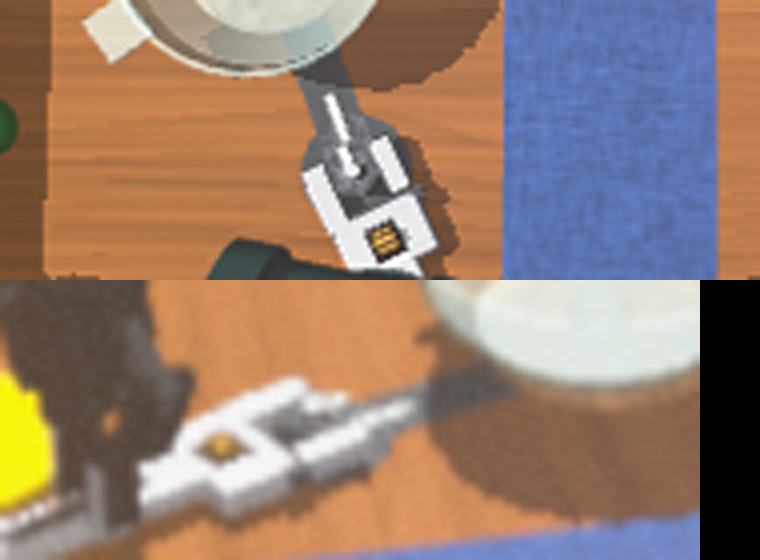

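The top view now shows the nut clearly: the stripe at crop (350,158) nearly lines up with the mark (345,143)–(329,95). I'll measure the remaining angle numerically.

```bash
cat > ang.py <<'E'
from h import *
F=[];
for i in range(3):
    t=env.camera('top');F.append(t['frame'].astype(float))
g=cv2.cvtColor(np.mean(F,0).astype(np.uint8),cv2.COLOR_BGR2HSV)
f=6;roi=cv2.resize(g[225:285,215:275],None,fx=f,fy=f,interpolation=cv2.INTER_CUBIC)
for thr in(150,170,190):
    m=cv2.inRange(roi,(0,0,thr),(180,70,255));k,l,st,ce=cv2.connectedComponentsWithStats(m)
    for i in range(1,k):
        if st[i,4]<60 or st[i,4]>6000: continue
        p=np.argwhere(l==i)[:,::-1]/f+[215,225]
        q=p.mean(0);w,v=np.linalg.eigh(np.cov(p.T));d=v[:,1];
        if d[1]>0:d=-d
        a=onz(t,q,.01);b=onz(t,q+d*5,.01);e=b-a
        print(thr,st[i,4],q.round(1),'len',round(4*w[1]**.5,1),'wid',round(4*w[0]**.5,1),'ang',np.degrees(np.arctan2(e[1],e[0])).round(1))
E
python3 ang.py
```

```text
150 2644 [245.4 255. ] len 26.8 wid 4.2 ang 15.3
150 2616 [257.1 260.9] len 15.9 wid 6.1 ang 28.1
170 2114 [245.4 254.3] len 25.5 wid 3.6 ang 16.3
170 2412 [257.1 260.9] len 15.6 wid 5.7 ang 27.7
190 1964 [226.9 226.3] len 21.8 wid 3.5 ang -89.1
190 1571 [244.1 227.8] len 10.7 wid 6.3 ang -55.9
190 965 [227.1 237.3] len 28.3 wid 3.5 ang -78.5
190 995 [244.3 249.5] len 14.0 wid 2.6 ang 22.1
190 2226 [257.1 260.9] len 15.3 wid 5.4 ang 27.5
190 761 [246.9 260.5] len 9.1 wid 3.3 ang 25.0
```

Call:
drive_tool(
  series=[
    [0,0,1,0,-0.1,0,0],
    [0,0,2,-0.02,-0.22,0,0],
    [0,0,3,-0.02,-0.35,0,0],
    [0,0,3,-0.02,-0.35,0,0],
    [0,0,3,-0.02,-0.35,0,0],
    [0,0,3,-0.02,-0.35,0,0],
  ],
)

```text
clock: 16.23
ee_pos: [0.3808, 0.1305, 0.0065]
orientation: [-3.139, 0.003, 0.387]
contact_force: [-11.0, 8.2, -4.3]
finger_gap: 0.256
```

```bash
cat >> h.py <<'E'
def mom(C=(.479,.1695)):
    s=env.read_state();r=s['ee_pos'][:2]-np.array(C);F=s['contact_force'];print('M',r[0]*F[1]-r[1]*F[0]+s['wrist_torque'][2],'yaw',np.degrees(s['orientation'][2]),'dir',np.degrees(np.arctan2(-r[1],-r[0])),s['ee_pos'].round(4),F.round(1),s['wrist_torque'].round(2))
E
python3 -c "
from h import *
mom()"; python3 ang.py | grep -v '\-[0-9]'
```

```text
M 0.3604640457195454 yaw 22.14629943665598 dir 21.651880069073773 [0.3808 0.1305 0.0065] [-11.    8.2  -4.3] [2.07 2.45 1.6 ]
150 2489 [245.4 254.4] len 25.8 wid 4.1 ang 16.0
150 2618 [257.2 261.2] len 16.0 wid 6.0 ang 24.4
170 2111 [245.4 254.4] len 25.7 wid 3.6 ang 16.3
170 2419 [257.2 261.3] len 15.7 wid 5.7 ang 24.2
190 993 [244.3 249.5] len 14.0 wid 2.6 ang 22.2
190 2219 [257.3 261.3] len 15.4 wid 5.3 ang 24.1
190 758 [246.9 260.7] len 8.8 wid 3.4 ang 22.3
```

Stripe measures 22.3° against the mark's 22.2°, and no stop has been met (moment 0.36 N m). I'll release, open partway (the yellow seat is close), lift, and measure again with the arm away.

Call:
drive_tool(
  series=[
    [0,0,0,0,0,0,0.38],
    [0,0,0,0,0,0,0.38],
    [0,0,0,0,0,0,0.38],
    [0,0,0,0,0,0,0.38],
    [0,0,0,0,0,-1,0.38],
    [0,0,0,0,0,-3,0.38],
    [0,0,0,0,0,-7,0.2],
    [0,0,0,0,0,-10,0],
    [0,0,0,0,0,-10,0],
    [0,0,0,0,0,-10,0],
  ],
)

```text
clock: 17.22
ee_pos: [0.3835, 0.1301, 0.1079]
orientation: [-3.14, -0.003, 0.383]
contact_force: [-0.5, 0.4, 0.8]
finger_gap: -0.004
```

```bash
python3 ang.py | grep -v '\-[0-9]'
python3 - <<'E'
from h import *
t=env.camera('top');c=env.camera('side');import pickle;pickle.dump((t,c),open('c1.pkl','wb'))
im=np.zeros((570,700,3),np.uint8);im[:280,:400]=cv2.resize(t['frame'][235:285,220:290],None,fx=5.7143,fy=5.6)[:280,:400]
im[290:570,:700]=cv2.resize(c['frame'][200:240,240:340],None,fx=7,fy=7,interpolation=cv2.INTER_CUBIC);cv2.imwrite('pics/v9.png',im)
s=env.read_state();print(s['ee_pos'],s['orientation'])
E
```

```text
150 2574 [245.4 254.8] len 26.2 wid 4.3 ang 15.2
150 2659 [257.1 261.1] len 16.1 wid 6.1 ang 24.9
170 67 [219.6 235.2] len 3.9 wid 0.7 ang 90.7
170 2131 [245.4 254.6] len 26.0 wid 3.7 ang 15.9
170 2458 [257.1 261.1] len 15.8 wid 5.8 ang 24.8
190 971 [244.3 249.5] len 13.9 wid 2.6 ang 22.2
190 2266 [257.1 261.1] len 15.6 wid 5.4 ang 24.7
190 777 [246.9 260.8] len 8.8 wid 3.5 ang 20.8
[0.38239893 0.12868709 0.10598242] [3.14077526e+00 1.54847539e-03 3.81700386e-01]
```

View pics/v9.png

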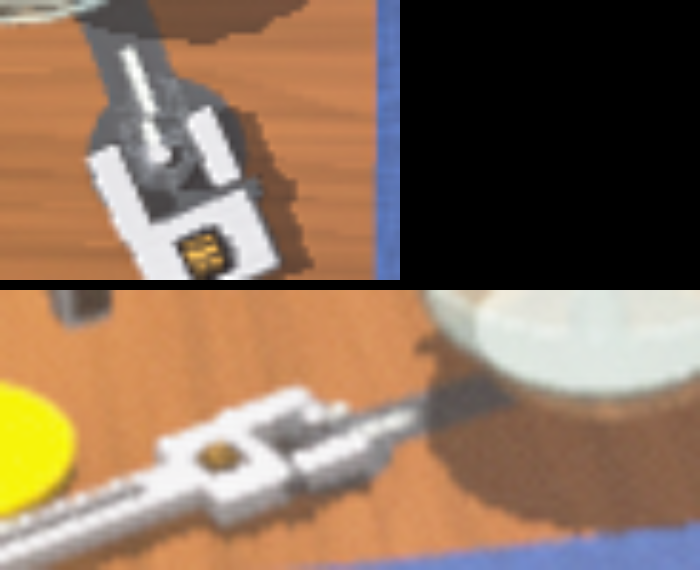

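Run:
```python
from h import *
import pickle
t,c=pickle.load(open('c1.pkl','rb'))
hsv=cv2.cvtColor(c['frame'],cv2.COLOR_BGR2HSV)
m=cv2.inRange(hsv,(0,0,170),(180,50,255));m[:200]=0;m[262:]=0;m[:,:170]=0;m[:,300:]=0
k,l,st,ce=cv2.connectedComponentsWithStats(m);i=1+st[1:,4].argmax();print(st[i]);mm=l==i
x0=st[i,0]
cols=np.arange(x0+4,258);up=np.array([np.argmax(mm[:,x]) for x in cols]);lo=np.array([479-np.argmax(mm[::-1,x]) for x in cols])
for n,e,z in(('upper',up,.014),):
    p=np.polyfit(cols,e,1)
    for _ in range(3):
        r=abs(np.polyval(p,cols)-e)<1.2;p=np.polyfit(cols[r],e[r],1)
    a=onz(c,(cols[0],np.polyval(p,cols[0])),z);b=onz(c,(cols[-1],np.polyval(p,cols[-1])),z);d=b-a
    print(n,r.sum(),len(cols),a,b,np.degrees(np.arctan2(d[1],d[0])))
# same in top: right edge of handle etc
hs=cv2.cvtColor(t['frame'],cv2.COLOR_BGR2HSV);m=cv2.inRange(hs,(0,0,190),(180,50,255));m[:248]=0;m[340:]=0;m[:,:225]=0;m[:,310:]=0
k,l,st,ce=cv2.connectedComponentsWithStats(m);i=1+st[1:,4].argmax();print('top',st[i],ce[i])
# jaw/head bounding: edges of strip (dark grey) in top rows 232-252
g=t['frame'].astype(int);sat=hs[:,:,1]
for r in range(226,256,3):
    row=np.where((sat[r,225:262]<70))[0];print(r,row.min()+225 if len(row) else None,row.max()+225 if len(row) else None)
```

```text
[222 214  77  31 507]
upper 32 32 [0.30195267 0.10601927 0.014     ] [0.39509464 0.14943102 0.014     ] 24.98935775939972
top [235 261  33  28 306] [250.59150327 275.55228758]
226 225 249
229 225 246
232 225 244
235 225 245
238 225 246
241 235 247
244 236 248
247 237 249
250 238 255
253 239 259
```

Handle edge (long baseline) and jaw both give the wrench at about 24.9°, against the mark at about 22.5°, so about 2° remain. I'll regrip and finish, watching for the stop.

Run:
```python
from h import *
import pickle
t,c=pickle.load(open('c0.pkl','rb'))
for n,k,(x,y,w,h) in(('top',t,(236,240,14,18)),('side',c,(288,212,18,12))):
    g=cv2.cvtColor(k['frame'],cv2.COLOR_BGR2HSV)[y:y+h,x:x+w];g=cv2.resize(g,None,fx=8,fy=8,interpolation=cv2.INTER_CUBIC)
    for thr in(170,190):
        m=cv2.inRange(g,(0,0,thr),(180,80,255));kk,l,st,ce=cv2.connectedComponentsWithStats(m)
        for i in range(1,kk):
            if st[i,4]<200: continue
            p=np.argwhere(l==i)[:,::-1]/8+[x,y];q=p.mean(0);wv,v=np.linalg.eigh(np.cov(p.T));d=v[:,1]
            a=onz(k,q-d*3,.001);b=onz(k,q+d*3,.001);e=b-a;print(n,thr,st[i,4],q.round(1),'ang',np.degrees(np.arctan2(e[1],e[0])).round(1))
ax=np.array([np.cos(np.radians(24.9)),np.sin(np.radians(24.9))])
P=np.array([.480,.170])-.104*ax;print(P);go(P[0],P[1],.0065,24.9)
```

```text
top 170 1860 [244.3 249.5] ang -158.1
top 190 1537 [244.3 249.5] ang -158.1
side 170 1349 [294.6 219.2] ang -158.6
side 190 877 [294.6 219.2] ang -159.1
[0.38566742 0.12621228]
turn [ 0.   0.1 -3. ] shift [0.23 0.34 9.95]
```

```bash
python3 -c "
from h import *
go(.3845,.128,.0065,24.9)"
```

```text
turn [ 0.   0.1 -3. ] shift [0.18 0.13 9.95]
```

Call:
drive_tool(
  series=[
    [0,0,-3,0.2,0.1,3,0.38],
    [0,0,-3,0.2,0.1,6,0.38],
    [0,0,-3,0.2,0.1,7,0.38],
    [0,0,-3,0.2,0.1,7,0.38],
    [0,0,-3,0.2,0.1,7,0.38],
  ],
)

```text
clock: 17.88
ee_pos: [0.3847, 0.128, 0.0363]
orientation: [3.141, 0.002, 0.433]
contact_force: [-0.0, -0.2, 0.2]
finger_gap: 0.383
```

```bash
python3 -c "
from h import *
go(.3845,.128,.0065,24.9);mom()"
```

```text
turn [ 0.1  0.1 -0.1] shift [-0.01 -0.01  2.98]
M 0.01944874197040643 yaw 24.816638257153834 dir 23.744939979305965 [0.3847 0.128  0.0363] [-0.  -0.2  0.2] [-0.07 -0.02 -0.  ]
```

Call:
drive_tool(
  series=[
    [0,0,0,0,0,1.5,0.38],
    [0,0,0,0,0,2.9,0.38],
    [0,0,0,0,0,2.9,0.38],
    [0,0,0,0,0,2.9,0],
    [0,0,0,0,0,2.9,0],
    [0,0,0,0,0,2.9,0],
    [0,0,0,0,0,2.9,0],
    [0,0,0,0,0,2.9,0],
  ],
)

```text
clock: 18.55
ee_pos: [0.3847, 0.1291, 0.0083]
orientation: [-3.141, 0.0, 0.435]
contact_force: [-6.9, -0.8, 6.0]
finger_gap: 0.255
```

```bash
python3 -c "
from h import *
mom();arc(np.array([.479,.1695]),[23.8,22.8,21.8])"
```

```text
M 0.014453607676819163 yaw 24.918482083868916 dir 23.200254643822934 [0.3847 0.1291 0.0083] [-6.9 -0.8  6. ] [-0.26  1.45  0.22]
r 0.10261705554040851 dir -336.799745356177 yaw 24.918482083868916 [-6.9 -0.8  6. ] [-0.26  1.45  0.22]
1.1 [ 0.01 -0.2   0.  ]
2.1 [ 0.02 -0.38  0.  ]
3.1 [ 0.03 -0.56  0.  ]
```

Call:
drive_tool(
  series=[
    [0,0,1.1,0,-0.2,-0.05,0],
    [0,0,2.1,0,-0.38,-0.05,0],
    [0,0,3.1,0,-0.56,-0.05,0],
    [0,0,3.1,0,-0.56,-0.05,0],
    [0,0,3.1,0,-0.56,-0.05,0],
  ],
)

```text
clock: 18.97
ee_pos: [0.3822, 0.1343, 0.0084]
orientation: [-3.141, 0.001, 0.38]
contact_force: [-6.9, -0.1, 1.2]
finger_gap: 0.251
```

```bash
python3 -c "
from h import *
mom()"; python3 ang.py | grep -v '\-[0-9]'
```

```text
M 0.005719579324374252 yaw 21.7815900188093 dir 19.969335053386597 [0.3822 0.1343 0.0084] [-6.9 -0.1  1.2] [-0.11  1.51  0.24]
150 2500 [245.4 254.5] len 26.1 wid 4.2 ang 15.7
150 2549 [257.2 261.5] len 15.9 wid 5.9 ang 23.2
170 2081 [245.4 254.2] len 25.7 wid 3.5 ang 16.6
170 2354 [257.3 261.5] len 15.6 wid 5.6 ang 23.2
190 1754 [245.5 254.3] len 25.6 wid 3.1 ang 16.6
190 2158 [257.3 261.5] len 15.3 wid 5.2 ang 23.3
```

Call:
drive_tool(
  series=[
    [0,0,0.7,0,-0.12,0,0],
    [0,0,1.5,0,-0.26,0,0],
    [0,0,1.5,0,-0.26,0,0],
    [0,0,1.5,0,-0.26,0,0],
  ],
)

```text
clock: 19.45
ee_pos: [0.3814, 0.1365, 0.0084]
orientation: [3.141, 0.0, 0.354]
contact_force: [-6.1, -3.2, 2.4]
finger_gap: 0.255
```

```bash
python3 -c "
from h import *
mom()"; python3 ang.py | grep -v '\-[0-9]'
```

```text
M 0.4692041624761064 yaw 20.280865740301362 dir 18.699656730721678 [0.3814 0.1365 0.0084] [-6.1 -3.2  2.4] [-0.65  1.27  0.36]
150 2506 [245.5 254.5] len 26.2 wid 3.9 ang 16.4
150 2601 [257.2 261.7] len 16.1 wid 6.0 ang 22.1
150 77 [250.5 259.5] len 2.0 wid 1.4 ang 7.8
170 2089 [245.4 254.2] len 25.6 wid 3.5 ang 16.8
170 2400 [257.3 261.7] len 15.8 wid 5.6 ang 21.9
190 1747 [245.5 254.2] len 25.4 wid 3.1 ang 16.9
190 2203 [257.3 261.7] len 15.5 wid 5.3 ang 21.9
```

Jaw now at 22.0°, mark about 22°, moment at drag level. I'll release and then give the worm a short opening stroke so the wrench lifts off freely.

Call:
drive_tool(
  series=[
    [0,0,0,0,0,0,0.38],
    [0,0,0,0,0,0,0.38],
    [0,0,0,0,0,0,0.38],
    [0,0,0,0,0,0,0.38],
    [0,0,0,0,0,-1,0.38],
    [0,0,0,0,0,-3,0.38],
    [0,0,0,0,0,-6,0.2],
    [0,0,0,0,0,-6,0],
    [0,0,0,0,0,-6,0],
    [0,0,0,0,0,-6,0],
  ],
)

```text
clock: 20.43
ee_pos: [0.3817, 0.1369, 0.0681]
orientation: [-3.141, -0.001, 0.355]
contact_force: [-1.1, -0.7, -0.3]
finger_gap: 0.001
```

```bash
python3 ang.py | grep -v '\-[0-9]'
python3 - <<'E'
from h import *
c=env.camera('side');t=env.camera('top')
hsv=cv2.cvtColor(c['frame'],cv2.COLOR_BGR2HSV)
m=cv2.inRange(hsv,(0,0,170),(180,50,255));m[:200]=0;m[262:]=0;m[:,:170]=0;m[:,300:]=0
k,l,st,ce=cv2.connectedComponentsWithStats(m);i=1+st[1:,4].argmax();mm=l==i;x0=st[i,0]
cols=np.arange(x0+4,258);e=np.array([np.argmax(mm[:,x]) for x in cols]);p=np.polyfit(cols,e,1)
for _ in range(3):
    r=abs(np.polyval(p,cols)-e)<1.2;p=np.polyfit(cols[r],e[r],1)
a=onz(c,(cols[0],np.polyval(p,cols[0])),.014);b=onz(c,(cols[-1],np.polyval(p,cols[-1])),.014);d=b-a
print(r.sum(),np.degrees(np.arctan2(d[1],d[0])))
# worm by gold colour
for n,k in(('top',t),('side',c)):
    hs=cv2.cvtColor(k['frame'],cv2.COLOR_BGR2HSV);m=cv2.inRange(hs,(12,110,40),(30,255,255))
    M=np.zeros_like(m);q=proj(k,[.44,.152,.018]);x,y=map(int,q);M[y-8:y+9,x-8:x+9]=m[y-8:y+9,x-8:x+9]
    pts=np.argwhere(M)[:,::-1];print(n,q.round(1),len(pts),pts.mean(0) if len(pts) else None, onz(k,pts.mean(0),.017) if len(pts) else None)
s=env.read_state();print(s['ee_pos'],np.degrees(s['orientation'][2]))
E
```

```text
150 2486 [245.5 254.5] len 26.1 wid 3.9 ang 16.4
150 2617 [257.2 261.7] len 16.0 wid 6.0 ang 22.1
150 75 [250.5 259.5] len 2.0 wid 1.4 ang 9.2
170 2072 [245.4 254.2] len 25.5 wid 3.4 ang 16.9
170 2407 [257.2 261.7] len 15.7 wid 5.6 ang 22.1
190 1729 [245.5 254.2] len 25.4 wid 3.0 ang 16.9
190 2213 [257.3 261.7] len 15.5 wid 5.3 ang 22.0
30 20.874932206776194
top [256.8 279.4] 38 [254.07894737 280.55263158] [0.43712316 0.15865824 0.017     ]
side [272.  223.8] 46 [268.82608696 218.5       ] [0.43456008 0.18424696 0.017     ]
[0.38147096 0.13611421 0.06775098] 20.27428778785688
```

Wrench at rest: handle 20.9°, jaw 22.0°, mark about 22°, so the nut is on the mark and below the 1.04 stop. Now the worm-opening stroke.

```bash
python3 -c "
from h import *
go(.4465,.1582,.0275,21.5)"
```

```text
turn [ 0.   0.1 -1.2] shift [6.87 0.18 4.02]
```

Call:
drive_tool(
  series=[
    [0,0,-1.2,4,0.2,0,0],
    [0,0,-1.2,6.9,0.2,1.5,0],
    [0,0,-1.2,6.9,0.2,4,0],
    [0,0,-1.2,6.9,0.2,4,0],
    [0,0,-1.2,6.9,0.2,4.4,0],
    [0,0,-1.2,6.9,0.2,4.7,0],
    [0,0,-1.2,6.9,0.2,4.7,0],
    [0,0,-1.2,6.9,0.2,4.7,0],
  ],
)

```text
clock: 21.35
ee_pos: [0.447, 0.1586, 0.0219]
orientation: [-3.141, -0.001, 0.375]
contact_force: [0.0, -0.6, 0.9]
finger_gap: -0.001
```

Call:
drive_tool(
  series=[
    [0,0,0,0,0,0.05,0],
    [0,0,0,0,0,0.05,0],
  ],
)

```text
clock: 21.52
ee_pos: [0.4471, 0.1588, 0.0212]
orientation: [-3.141, -0.001, 0.376]
contact_force: [0.7, -0.1, 0.4]
finger_gap: 0.005
```

Call:
drive_tool(
  series=[
    [0,0,0,0,0,0.1,0],
    [0,0,0,0,0,0.1,0],
    [0,0,0,0,0,0.1,0],
    [0,0,0,-0.2,0,0.1,0],
    [0,0,0,-0.4,0,0.1,0],
  ],
)

```text
clock: 21.93
ee_pos: [0.4447, 0.1577, 0.0204]
orientation: [3.142, -0.003, 0.375]
contact_force: [3.7, 2.9, 10.5]
finger_gap: 0.004
```

Call:
drive_tool(
  series=[
    [0,0,0,-0.3,0,0.0,0],
    [0,0,0,-0.6,0,0.0,0],
    [0,0,0,-0.9,0,0,0],
    [0,0,0,-1.1,0,0,0],
  ],
)

```text
clock: 22.27
ee_pos: [0.4343, 0.1536, 0.0205]
orientation: [-3.141, -0.003, 0.375]
contact_force: [3.9, 2.3, 8.6]
finger_gap: 0.0
```

Call:
drive_tool(
  series=[
    [0,0,0,0,0,-1,0],
    [0,0,0,0,0,-2,0],
    [0,0,0,-3,0,-6,0.2],
    [0,0,0,-5.5,0,-6,0.38],
    [0,0,0,-5.5,0,-6,0.38],
    [0,0,0,-5.5,0,-6,0.38],
  ],
)

```text
clock: 22.77
ee_pos: [0.3812, 0.1332, 0.0807]
orientation: [-3.14, -0.001, 0.376]
contact_force: [0.9, 1.2, 0.3]
finger_gap: 0.381
```

```bash
python3 ang.py | grep -v '\-[0-9]'
python3 - <<'E'
from h import *
c=env.camera('side');t=env.camera('top')
im=np.zeros((570,700,3),np.uint8);im[:280,:560]=cv2.resize(t['frame'][230:280,210:310],None,fx=5.6,fy=5.6)
im[290:570,:700]=cv2.resize(c['frame'][200:240,220:320],None,fx=7,fy=7,interpolation=cv2.INTER_CUBIC);cv2.imwrite('pics/v10.png',im)
P=np.array([.4795,.170])-.105*np.array([np.cos(.375),np.sin(.375)]);print(P);go(P[0],P[1],.0075,21.5)
E
```

```text
150 2475 [245.5 254.5] len 26.1 wid 3.9 ang 16.4
150 2563 [258.1 261.5] len 16.1 wid 5.9 ang 21.7
150 76 [250.5 259.5] len 2.0 wid 1.4 ang 8.3
170 2067 [245.4 254.2] len 25.5 wid 3.4 ang 16.9
170 2365 [258.1 261.5] len 15.7 wid 5.6 ang 21.9
190 1720 [245.5 254.2] len 25.4 wid 3.0 ang 16.9
190 2180 [258.1 261.5] len 15.4 wid 5.2 ang 22.0
[0.3817967  0.13154138]
turn [0. 0. 0.] shift [-0.11  0.1   7.22]
```

View pics/v10.png

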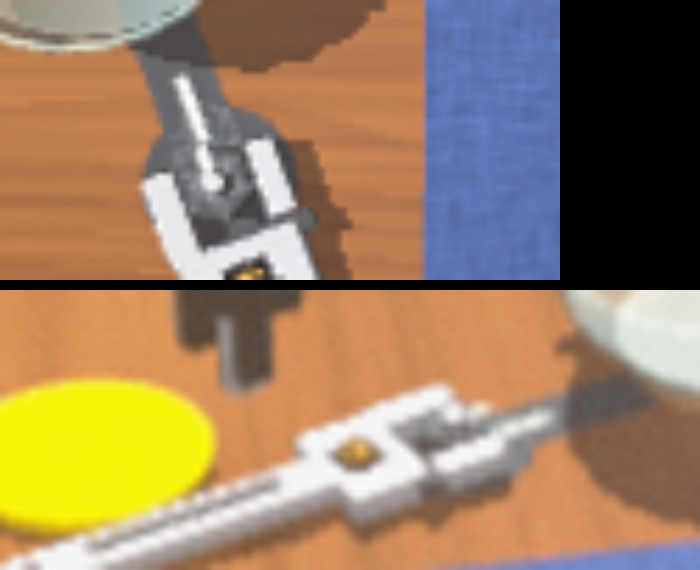

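The stripe and mark now form one straight line, and the movable jaw has backed off. Next I lift the wrench straight up.

Call:
drive_tool(
  series=[
    [0,0,0,0,-0.1,4,0.38],
    [0,0,0,0,-0.1,6,0.38],
    [0,0,0,0,-0.1,7.2,0.38],
    [0,0,0,0,-0.1,7.2,0.38],
    [0,0,0,0,-0.1,7.2,0.2],
    [0,0,0,0,-0.1,7.2,0],
    [0,0,0,0,-0.1,7.2,0],
    [0,0,0,0,-0.1,7.2,0],
    [0,0,0,0,-0.1,7.2,0],
    [0,0,0,0,-0.1,7.2,0],
  ],
)

```text
clock: 23.85
ee_pos: [0.3818, 0.1341, 0.0081]
orientation: [-3.141, -0.001, 0.376]
contact_force: [-0.2, 0.6, -5.4]
finger_gap: 0.257
```

Call:
drive_tool(
  series=[
    [0,0,0,0,0,-0.5,0],
    [0,0,0,0,0,-1,0],
    [0,0,0,0,0,-1.5,0],
    [0,0,0,0,0,-2,0],
    [0,0,0,0,0,-3,0],
    [0,0,0,0,0,-5,0],
    [0,0,0,0,0,-7,0],
    [0,0,0,0,0,-7,0],
  ],
)

```text
clock: 24.52
ee_pos: [0.3828, 0.1342, 0.0804]
orientation: [-3.141, -0.003, 0.375]
contact_force: [1.4, 1.1, -5.3]
finger_gap: 0.252
```

```bash
python3 ang.py | grep -v '\-[0-9]'
python3 - <<'E'
from h import *
s=env.read_state();print(s['ee_pos'],s['finger_gap'],s['contact_force'])
go(.537,.013,.07,2)
E
```

```text
150 5520 [249.4 257.5] len 26.9 wid 10.0 ang 33.0
170 4879 [249.6 257.5] len 26.6 wid 9.5 ang 33.7
190 4311 [249.7 257.6] len 26.2 wid 9.2 ang 33.9
[0.38132333 0.13411419 0.07745287] 0.25365888456581975 [-0.46400061  0.09283118 -5.48657368]
turn [-0.  -0.  19.5] shift [10.03 16.98  0.74]
```

```bash
python3 -c "
from h import *
go(.529,.022,.07,1)"
```

```text
turn [-0.  -0.  20.5] shift [ 9.62 15.85  0.74]
```

Call:
drive_tool(
  series=[
    [0,0,3,1.5,2.5,0,0],
    [0,0,6,3,5,0,0],
    [0,0,10,4.8,8,0,0],
    [0,0,14,6.6,11,0,0],
    [0,0,18,8.4,14,0,0],
    [0,0,20.5,9.6,15.85,0,0],
    [0,0,20.5,9.6,15.85,2,0],
    [0,0,20.5,9.6,15.85,4,0],
    [0,0,20.5,9.6,15.85,5.5,0],
    [0,0,20.5,9.6,15.85,6.2,0],
    [0,0,20.5,9.6,15.85,6.2,0],
  ],
)

```text
clock: 25.58
ee_pos: [0.5276, 0.021, 0.0136]
orientation: [3.141, 0.004, 0.017]
contact_force: [-1.1, -0.4, -4.3]
finger_gap: 0.254
```

```bash
python3 -c "
from h import *
go(.529,.022,.0085,1)"
```

```text
turn [ 0.   0.2 -0. ] shift [ 0.14 -0.09  0.51]
```

Call:
drive_tool(
  series=[
    [0,0,0,0,0,0.3,0],
    [0,0,0,0,0,0.5,0],
    [0,0,0,0,0,0.5,0],
    [0,0,0,0,0,0.5,0.5],
    [0,0,0,0,0,0.5,0.5],
    [0,0,0,0,0,0.5,0.5],
    [0,0,0,0,0,0.5,0.5],
    [0,0,0,0,0,-2,0.5],
    [0,0,0,0,0,-6,0.6],
    [0,0,0,0,0,-10,0.8],
    [0,0,0,0,0,-14,0.8],
    [0,0,0,0,0,-14,0.8],
  ],
)

```text
clock: 26.58
ee_pos: [0.5317, 0.021, 0.162]
orientation: [-3.14, -0.008, 0.017]
contact_force: [0.4, -0.4, 0.9]
finger_gap: 0.801
```

```bash
python3 - <<'E'
from h import *
t=env.camera('top');c=env.camera('side')
R_={}
for n,k in(('top',t),('side',c)):
    hsv=cv2.cvtColor(k['frame'],cv2.COLOR_BGR2HSV)
    m=cv2.inRange(hsv,(45,90,25),(80,255,255));kk,l,st,ce=cv2.connectedComponentsWithStats(m)
    R_[n]=[(ce[i].round(1).tolist(),int(st[i,4])) for i in range(1,kk) if 30<st[i,4]<420 and (st[i,1]>230 if n=='top' else st[i,0]<345 and st[i,1]>165)]
    print(n,R_[n])
for u,_ in R_['top']:
    for v,_ in R_['side']:
        p,e=two(t,u,c,v)
        if e<.012:print(u,v,p.round(4),e.round(4))
s=env.read_state();print(s['ee_pos'],s['orientation'])
E
python3 ang.py | grep -v '\-[0-9]'
```

```text
top [([154.7, 251.3], 208), ([483.0, 265.9], 209), ([439.5, 287.6], 205)]
side [([281.1, 182.9], 93), ([291.2, 328.2], 208), ([323.0, 358.3], 234)]
[154.7, 251.3] [281.1, 182.9] [0.5035 0.4016 0.0129] 0.0006
[483.0, 265.9] [323.0, 358.3] [ 0.4801 -0.3887  0.0101] 0.0001
[439.5, 287.6] [291.2, 328.2] [ 0.4268 -0.2844  0.0112] 0.0
[0.52965554 0.02201947 0.15707055] [-3.14022412e+00 -2.72027094e-03  1.80967758e-02]
```

The wrench is on the mat and all limes are unmoved. The arm isn't blocking anything, so I go for the left lime with tool yaw 90°.

```bash
python3 -c "
from h import *
go(.5035,.4016,.09,90)"
```

```text
turn [ -0.1   0.1 -89. ] shift [ -1.82 -38.04   6.48]
```

Call:
drive_tool(
  series=[
    [0,0,-89,-1.8,-38,0,0.8],
    [0,0,-89,-1.8,-38,0,0.8],
    [0,0,-89,-1.8,-38,0,0.8],
    [0,0,-89,-1.8,-38,0,0.8],
    [0,0,-89,-1.8,-38,0,0.8],
    [0,0,-89,-1.8,-38,0,0.8],
    [0,0,-89,-1.8,-38,0,0.8],
    [0,0,-89,-1.8,-38,0,0.8],
    [0,0,-89,-1.8,-38,0,0.8],
    [0,0,-89,-1.8,-38,0,0.8],
    [0,0,-89,-1.8,-38,4,0.8],
    [0,0,-89,-1.8,-38,6.5,0.8],
  ],
)

```text
clock: 27.83
ee_pos: [0.5033, 0.4015, 0.0875]
orientation: [-3.14, 0.001, 1.525]
contact_force: [-0.4, -0.5, -0.8]
finger_gap: 0.796
```

```bash
python3 ang.py | grep -v '\-[0-9]';cat > lm.py <<'E'
from h import *
t=env.camera('top');c=env.camera('side');R_={}
for n,k in(('top',t),('side',c)):
    hsv=cv2.cvtColor(k['frame'],cv2.COLOR_BGR2HSV)
    m=cv2.inRange(hsv,(45,90,25),(80,255,255));kk,l,st,ce=cv2.connectedComponentsWithStats(m)
    R_[n]=[(ce[i].round(1).tolist(),int(st[i,4])) for i in range(1,kk) if 30<st[i,4]<420 and (st[i,1]>150 and 140<st[i,0]<540 if n=='top' else st[i,0]<345 and st[i,1]>165)]
    print(n,R_[n])
for u,_ in R_['top']:
    for v,_ in R_['side']:
        p,e=two(t,u,c,v)
        if e<.012:print(u,v,p.round(4),e.round(4))
E
python3 lm.py; python3 -c "
from h import *
go(.5035,.4016,.004,90)"
```

```text
150 446 [244.2 249.2] len 12.7 wid 1.4 ang 21.7
150 153 [246.5 258.4] len 4.2 wid 1.3 ang 19.2
top [([154.7, 251.3], 210), ([482.8, 265.9], 210), ([439.5, 287.6], 206)]
side [([281.0, 182.9], 93), ([291.1, 328.2], 210), ([323.0, 357.9], 231)]
[154.7, 251.3] [281.0, 182.9] [0.5033 0.4016 0.0129] 0.0009
[482.8, 265.9] [323.0, 357.9] [ 0.4802 -0.388   0.0106] 0.0002
[439.5, 287.6] [291.1, 328.2] [ 0.4267 -0.2844  0.0112] 0.0002
turn [ 0.  -0.  -3.4] shift [ 0.06 -0.17  8.77]
```

Call:
drive_tool(
  series=[
    [0,0,-1,0,0,3,0.8],
    [0,0,-1,0,0,6,0.8],
    [0,0,-1,0,0,8,0.8],
    [0,0,-1,0,0,8.3,0.8],
    [0,0,-1,0,0,8.3,0.2],
    [0,0,-1,0,0,8.3,0.2],
    [0,0,-1,0,0,8.3,0.2],
    [0,0,-1,0,0,8.3,0.2],
    [0,0,-1,0,0,8.3,0.2],
    [0,0,-1,0,0,4,0.2],
    [0,0,-1,0,0,0,0.2],
    [0,0,-1,0,0,-3,0.2],
  ],
)

```text
clock: 29.08
ee_pos: [0.5054, 0.4015, 0.1256]
orientation: [3.139, -0.003, 1.534]
contact_force: [1.0, 1.1, 0.6]
finger_gap: 0.408
```

```bash
python3 -c "
from h import *
s=env.read_state();print(s['ee_pos'],s['finger_gap'])
go(.6175,.2665,.11,90)"
```

```text
[0.50543658 0.40150647 0.12558445] 0.4079928279824363
turn [ 0.2 -0.1 -2.1] shift [-13.08  11.7    1.56]
```

Call:
drive_tool(
  series=[
    [0,0,-2,-3.3,2.9,0,0.2],
    [0,0,-2,-6.5,5.8,0,0.2],
    [0,0,-2,-9.8,8.8,0,0.2],
    [0,0,-2,-13.1,11.7,0,0.2],
    [0,0,-2,-13.1,11.7,1.6,0.2],
    [0,0,-2,-13.1,11.7,4,0.2],
    [0,0,-2,-13.1,11.7,6.5,0.2],
    [0,0,-2,-13.1,11.7,8.8,0.2],
    [0,0,-2,-13.1,11.7,8.8,0.2],
  ],
)

```text
clock: 29.83
ee_pos: [0.6149, 0.2655, 0.0299]
orientation: [-3.138, 0.002, 1.569]
contact_force: [-1.0, 0.4, -0.7]
finger_gap: 0.408
```

```bash
python3 lm.py
python3 - <<'E'
from h import *
c=env.camera('side');t=env.camera('top')
im=np.zeros((600,600,3),np.uint8);im[:300,:600]=cv2.resize(t['frame'][160:235,160:310],None,fx=4,fy=4);im[300:,:600]=cv2.resize(c['frame'][155:230,270:420],None,fx=4,fy=4)
cv2.imwrite('pics/v11.png',im);go(.6175,.2665,.036,90)
E
```

```text
top [([213.4, 205.4], 84), ([482.8, 265.9], 213), ([439.6, 287.6], 203)]
side [([322.5, 193.2], 82), ([291.0, 328.7], 205), ([323.1, 357.8], 236)]
[213.4, 205.4] [322.5, 193.2] [0.6129 0.2543 0.0449] 0.0003
[482.8, 265.9] [323.1, 357.8] [ 0.4803 -0.388   0.0108] 0.0005
[439.6, 287.6] [291.0, 328.7] [ 0.4265 -0.2849  0.0101] 0.0005
turn [ 0.1 -0.1 -0.1] shift [-0.   -0.02 -0.09]
```

View pics/v11.png

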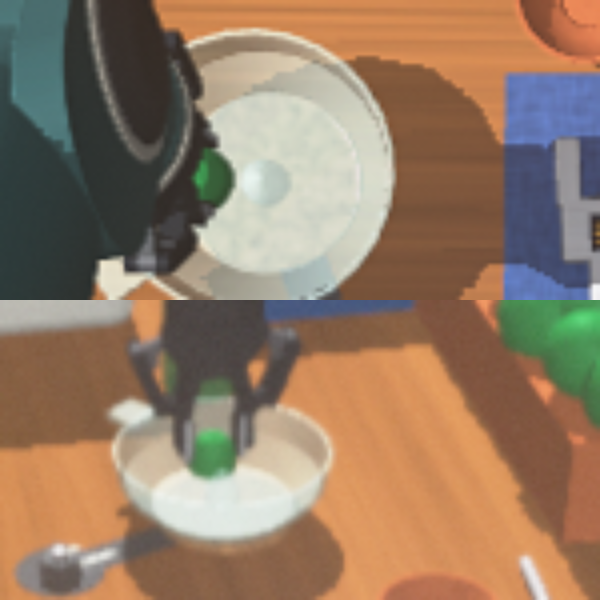

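The lime is held inside the bowl, clear of the reamer (crop (268,182)). Release.

Call:
drive_tool(
  series=[
    [0,0,0,0,0,0,0.6],
    [0,0,0,0,0,0,0.6],
    [0,0,0,0,0,0,0.6],
    [0,0,0,0,0,-3,0.6],
    [0,0,0,0,0,-7,0.6],
    [0,0,0,0,0,-11,0.6],
    [0,0,0,0,0,-15,0.6],
    [0,0,0,0,0,-19,0.6],
    [0,0,0,0,0,-20,0.6],
  ],
)

```text
clock: 30.78
ee_pos: [0.6186, 0.2664, 0.24]
orientation: [3.134, -0.004, 1.569]
contact_force: [1.0, -0.4, 0.4]
finger_gap: 0.602
```

```bash
python3 lm.py; python3 -c "
from h import *
go(.4267,-.2844,.24,0)"
```

```text
top [([209.9, 204.9], 192), ([483.0, 265.9], 210), ([439.5, 287.6], 205)]
side [([322.2, 194.7], 72), ([291.0, 328.3], 208), ([323.0, 358.3], 240)]
[209.9, 204.9] [322.2, 194.7] [0.6151 0.266  0.0326] 0.0009
[483.0, 265.9] [323.0, 358.3] [ 0.4801 -0.3887  0.0101] 0.0001
[439.5, 287.6] [291.0, 328.3] [ 0.4266 -0.2844  0.0109] 0.0005
turn [ 0.1 -0.3 89.9] shift [-55.09 -19.04  -0.6 ]
```

Call:
drive_tool(
  series=[
    [0,0,60,-55.1,-19,-0.5,0.8],
    [0,0,60,-55.1,-19,-0.5,0.8],
    [0,0,60,-55.1,-19,-0.5,0.8],
    [0,0,60,-55.1,-19,-0.5,0.8],
    [0,0,60,-55.1,-19,-0.5,0.8],
    [0,0,60,-55.1,-19,-0.5,0.8],
    [0,0,60,-55.1,-19,-0.5,0.8],
    [0,0,60,-55.1,-19,-0.5,0.8],
    [0,0,60,-55.1,-19,-0.5,0.8],
    [0,0,60,-55.1,-19,-0.5,0.8],
    [0,0,60,-55.1,-19,-0.5,0.8],
    [0,0,60,-55.1,-19,-0.5,0.8],
  ],
)

```text
clock: 31.88
ee_pos: [0.4518, -0.2078, 0.2366]
orientation: [-3.141, 0.0, 0.523]
contact_force: [0.6, 0.1, 1.0]
finger_gap: 0.8
```

```bash
python3 lm.py; python3 -c "
from h import *
go(.4267,-.2844,.005,30)"
```

```text
top [([210.0, 204.9], 195)]
side [([322.4, 194.6], 71), ([291.1, 328.2], 202), ([323.0, 357.9], 232)]
[210.0, 204.9] [322.4, 194.6] [0.6153 0.2656 0.0332] 0.0003
turn [ 0.1  0.  -0.6] shift [-5.56  5.11 23.21]
```

Side pixels show that lime unmoved at (291.1,328.2).

Call:
drive_tool(
  series=[
    [0,0,0,-2.5,2.5,0,0.8],
    [0,0,0,-5.3,5,3,0.8],
    [0,0,0,-5.3,5,7,0.8],
    [0,0,0,-5.3,5,11,0.8],
    [0,0,0,-5.3,5,15,0.8],
    [0,0,0,-5.3,5,15,0.8],
    [0,0,0,-5.3,5,15,0.8],
  ],
)

```text
clock: 32.57
ee_pos: [0.4308, -0.2763, 0.0864]
orientation: [-3.139, 0.003, 0.522]
contact_force: [0.6, -0.8, 0.9]
finger_gap: 0.798
```

```bash
python3 lm.py|head -2; python3 -c "
from h import *
go(.4267,-.2844,.005,30)"
```

```text
top [([210.0, 204.9], 197), ([437.4, 284.7], 99)]
side [([322.8, 196.2], 46), ([291.1, 328.2], 208), ([323.0, 357.8], 233)]
turn [ 0.1 -0.1 -0.1] shift [-0.92  0.32  8.41]
```

Call:
drive_tool(
  series=[
    [0,0,0,-0.5,0.2,1,0.8],
    [0,0,0,-0.5,0.2,1,0.8],
    [0,0,0,-0.5,0.2,1,0.8],
  ],
)

```text
clock: 32.92
ee_pos: [0.4292, -0.2807, 0.078]
orientation: [3.141, -0.001, 0.523]
contact_force: [0.1, 0.5, 0.6]
finger_gap: 0.795
```

```bash
python3 -c "
from h import *
go(.4267,-.2844,.005,30);print(env.read_state()['qpos'])"
```

```text
turn [ 0.1 -0.1 -0.1] shift [-0.41  0.2   7.3 ]
[-0.088198    0.54965749  0.76406112  2.03174244 -0.54659418  0.77019028
 -0.04013358]
```

Call:
drive_tool(
  series=[
    [0,0,0,-0.4,0.2,2,0.8],
    [0,0,0,-0.4,0.2,5,0.8],
    [0,0,0,-0.4,0.2,7,0.8],
    [0,0,0,-0.4,0.2,7.1,0.8],
    [0,0,0,-0.4,0.2,7.1,0.2],
    [0,0,0,-0.4,0.2,7.1,0.2],
    [0,0,0,-0.4,0.2,7.1,0.2],
    [0,0,0,-0.4,0.2,7.1,0.2],
    [0,0,0,-0.4,0.2,7.1,0.2],
    [0,0,0,-0.4,0.2,3,0.2],
    [0,0,0,-0.4,0.2,-1,0.2],
    [0,0,0,-0.4,0.2,-5,0.2],
  ],
)

```text
clock: 33.92
ee_pos: [0.4258, -0.2844, 0.1296]
orientation: [3.142, 0.0, 0.522]
contact_force: [1.5, 0.8, 1.0]
finger_gap: 0.411
```

```bash
python3 -c "
from h import *
go(.584,.209,.14,30)"
```

```text
turn [ 0.   0.  -0.1] shift [ 38.3  -34.89  -1.05]
```

Call:
drive_tool(
  series=[
    [0,0,0,2.8,-2.6,-2,0.2],
    [0,0,0,5.6,-5.2,-3,0.2],
    [0,0,0,8.4,-7.8,-3,0.2],
    [0,0,0,11.2,-10.3,-3,0.2],
    [0,0,0,14,-12.8,-3,0.2],
    [0,0,0,16.8,-15.4,-3,0.2],
    [0,0,0,19.6,-18,-3,0.2],
    [0,0,0,22.4,-20.5,-3,0.2],
    [0,0,0,25.2,-23,-3,0.2],
    [0,0,0,28,-25.6,-3,0.2],
    [0,0,0,30.8,-28.2,-3,0.2],
    [0,0,0,33.6,-30.8,-3,0.2],
  ],
)

```text
clock: 34.92
ee_pos: [0.5641, 0.1526, 0.1586]
orientation: [-3.142, -0.002, 0.523]
contact_force: [0.5, -0.7, 0.1]
finger_gap: 0.412
```

```bash
python3 lm.py; python3 -c "
from h import *
go(.584,.209,.035,30)"
```

```text
top [([253.6, 226.3], 32), ([483.0, 265.9], 210)]
side [([311.2, 174.8], 77), ([322.3, 194.6], 73), ([323.0, 358.3], 242)]
[253.6, 226.3] [311.2, 174.8] [0.5533 0.135  0.178 ] 0.0024
[253.6, 226.3] [323.0, 358.3] [ 0.635   0.2943 -0.7386] 0.0064
[483.0, 265.9] [311.2, 174.8] [ 0.478  -0.2555  0.3904] 0.004
[483.0, 265.9] [323.0, 358.3] [ 0.4801 -0.3887  0.0101] 0.0001
turn [-0.  -0.1  0.4] shift [ 4.27 -3.47 12.3 ]
```

Call:
drive_tool(
  series=[
    [0,0,0,2.2,-1.8,0,0.2],
    [0,0,0,4.3,-3.5,0,0.2],
    [0,0,0,4.3,-3.5,0,0.2],
    [0,0,0,4.3,-3.5,3.5,0.2],
    [0,0,0,4.3,-3.5,7,0.2],
    [0,0,0,4.3,-3.5,10.5,0.2],
    [0,0,0,4.3,-3.5,12.3,0.2],
    [0,0,0,4.3,-3.5,12.3,0.2],
  ],
)

```text
clock: 35.68
ee_pos: [0.5826, 0.2021, 0.0319]
orientation: [3.141, 0.002, 0.523]
contact_force: [-0.7, 1.5, -0.8]
finger_gap: 0.418
```

Call:
drive_tool(
  series=[
    [0,0,0,0,0,0,0.55],
    [0,0,0,0,0,0,0.55],
    [0,0,0,0,0,0,0.55],
    [0,0,0,0,0,-3,0.55],
    [0,0,0,0,0,-7,0.6],
    [0,0,0,0,0,-11,0.6],
    [0,0,0,0,0,-15,0.6],
    [0,0,0,0,0,-19,0.6],
    [0,0,0,0,0,-20,0.6],
  ],
)

```text
clock: 36.43
ee_pos: [0.5856, 0.202, 0.2414]
orientation: [3.141, -0.008, 0.522]
contact_force: [0.3, 0.4, 0.1]
finger_gap: 0.603
```

```bash
python3 lm.py; python3 -c "
from h import *
go(.4802,-.3882,.24,0)"
```

```text
top [([213.7, 208.2], 62), ([236.5, 218.9], 199), ([483.0, 265.9], 210)]
side [([320.7, 197.1], 105), ([323.0, 358.3], 239)]
[213.7, 208.2] [320.7, 197.1] [0.6081 0.2575 0.0295] 0.0001
[483.0, 265.9] [323.0, 358.3] [ 0.4801 -0.3887  0.0101] 0.0001
turn [-0.1 -0.3 29.9] shift [-38.53  45.96  -0.45]
```

Call:
drive_tool(
  series=[
    [0,0,30,-38.5,46,-1,0.8],
    [0,0,30,-38.5,46,-1,0.8],
    [0,0,30,-38.5,46,-1,0.8],
    [0,0,30,-38.5,46,-1,0.8],
    [0,0,30,-38.5,46,-1,0.8],
    [0,0,30,-38.5,46,-1,0.8],
    [0,0,30,-38.5,46,-1,0.8],
    [0,0,30,-38.5,46,-1,0.8],
    [0,0,30,-38.5,46,-1,0.8],
    [0,0,30,-38.5,46,-1,0.8],
    [0,0,30,-38.5,46,-1,0.8],
    [0,0,30,-38.5,46,-1,0.8],
  ],
)

```text
clock: 37.53
ee_pos: [0.4959, -0.2918, 0.2421]
orientation: [-3.141, 0.0, -0.001]
contact_force: [0.3, -0.4, -1.0]
finger_gap: 0.797
```

```bash
python3 lm.py; python3 -c "
from h import *
go(.4801,-.3885,.08,0)"
```

```text
top [([210.3, 204.7], 200), ([236.5, 218.9], 196)]
side [([323.0, 357.8], 232)]
turn [ 0.1  0.  -0.6] shift [-1.19  9.08 16.3 ]
```

Call:
drive_tool(
  series=[
    [0,0,0,-0.6,4,0,0.8],
    [0,0,0,-1.2,8,0,0.8],
    [0,0,0,-1.3,9,3,0.8],
    [0,0,0,-1.3,9,7,0.8],
    [0,0,0,-1.3,9,11,0.8],
    [0,0,0,-1.3,9,15,0.8],
    [0,0,0,-1.3,9,16,0.8],
    [0,0,0,-1.3,9,16,0.8],
    [0,0,0,-1.3,9,16,0.8],
  ],
)

```text
clock: 38.38
ee_pos: [0.4839, -0.3808, 0.0838]
orientation: [3.141, -0.0, -0.001]
contact_force: [-0.2, -0.8, 0.2]
finger_gap: 0.799
```

```bash
python3 lm.py; python3 -c "
from h import *
go(.4801,-.3885,.005,0)"
```

```text
top [([210.3, 204.7], 200), ([236.4, 218.8], 196), ([480.8, 270.8], 35)]
side [([323.0, 357.8], 233)]
turn [ 0.1 -0.1 -0.1] shift [-0.48  0.74  7.98]
```

Call:
drive_tool(
  series=[
    [0,0,0,-0.4,0.7,2,0.8],
    [0,0,0,-0.4,0.7,5,0.8],
    [0,0,0,-0.4,0.7,7.5,0.8],
    [0,0,0,-0.4,0.7,7.8,0.8],
    [0,0,0,-0.4,0.7,7.8,0.2],
    [0,0,0,-0.4,0.7,7.8,0.2],
    [0,0,0,-0.4,0.7,7.8,0.2],
    [0,0,0,-0.4,0.7,7.8,0.2],
    [0,0,0,-0.4,0.7,7.8,0.2],
    [0,0,0,-0.4,0.7,4,0.2],
    [0,0,0,-0.4,0.7,0,0.2],
    [0,0,0,-0.4,0.7,-4,0.2],
  ],
)

```text
clock: 39.48
ee_pos: [0.4795, -0.3874, 0.1255]
orientation: [3.141, -0.001, -0.002]
contact_force: [1.4, 0.3, -0.2]
finger_gap: 0.418
```

Call:
drive_tool(
  series=[
    [0,0,0,0,0,-4,0.2],
    [0,0,0,0,0,-8,0.2],
    [0,0,0,0,0,-11,0.2],
    [0,0,0,0,0,-11,0.2],
  ],
)

```text
clock: 39.82
ee_pos: [0.4809, -0.3892, 0.2403]
orientation: [3.137, -0.008, -0.002]
contact_force: [-0.8, -0.2, -1.0]
finger_gap: 0.418
```

```bash
python3 -c "
from h import *
go(.651,.213,.24,-30)"
```

```text
turn [ 0.2 -0.5 29.9] shift [ 16.91 -60.25  -0.12]
```

Call:
drive_tool(
  series=[
    [0,0,30,16.9,-60.2,0,0.2],
    [0,0,30,16.9,-60.2,0,0.2],
    [0,0,30,16.9,-60.2,0,0.2],
    [0,0,30,16.9,-60.2,0,0.2],
    [0,0,30,16.9,-60.2,0,0.2],
    [0,0,30,16.9,-60.2,0,0.2],
    [0,0,30,16.9,-60.2,0,0.2],
    [0,0,30,16.9,-60.2,0,0.2],
    [0,0,30,16.9,-60.2,0,0.2],
    [0,0,30,16.9,-60.2,0,0.2],
    [0,0,30,16.9,-60.2,0,0.2],
    [0,0,30,16.9,-60.2,0,0.2],
  ],
)

```text
clock: 40.82
ee_pos: [0.6155, 0.0957, 0.2341]
orientation: [-3.14, -0.001, -0.524]
contact_force: [1.6, 0.3, 0.6]
finger_gap: 0.416
```

```bash
python3 -c "
from h import *
go(.652,.2115,.15,-28)"
```

```text
turn [-0.1 -0.1 -2. ] shift [ -2.64 -11.84   8.43]
```

Call:
drive_tool(
  series=[
    [0,0,-2,-0.8,-4,0,0.2],
    [0,0,-2,-1.7,-8,0,0.2],
    [0,0,-2,-2.6,-11.8,0,0.2],
    [0,0,-2,-2.6,-11.8,3,0.2],
    [0,0,-2,-2.6,-11.8,7,0.2],
    [0,0,-2,-2.6,-11.8,8.4,0.2],
    [0,0,-2,-2.6,-11.8,8.4,0.2],
    [0,0,-2,-2.6,-11.8,8.4,0.2],
  ],
)

```text
clock: 41.48
ee_pos: [0.6522, 0.208, 0.1501]
orientation: [-3.141, -0.001, -0.49]
contact_force: [1.0, -0.1, 0.3]
finger_gap: 0.416
```

```bash
python3 -c "
from h import *
go(.652,.2115,.034,-28)"
```

```text
turn [-0.  -0.  -0.1] shift [-0.19 -0.29 11.61]
```

Call:
drive_tool(
  series=[
    [0,0,0,-0.2,-0.3,3,0.2],
    [0,0,0,-0.2,-0.3,6,0.2],
    [0,0,0,-0.2,-0.3,9,0.2],
    [0,0,0,-0.2,-0.3,11,0.2],
    [0,0,0,-0.2,-0.3,11.4,0.2],
    [0,0,0,-0.2,-0.3,11.4,0.2],
    [0,0,0,-0.2,-0.3,11.4,0.55],
    [0,0,0,-0.2,-0.3,11.4,0.55],
    [0,0,0,-0.2,-0.3,11.4,0.55],
  ],
)

```text
clock: 42.23
ee_pos: [0.6524, 0.2124, 0.0363]
orientation: [-3.14, -0.002, -0.49]
contact_force: [0.4, 0.7, 0.5]
finger_gap: 0.551
```

Call:
drive_tool(
  series=[
    [0,0,0,0,0,-3,0.55],
    [0,0,0,0,0,-7,0.55],
    [0,0,0,0,0,-11,0.55],
    [0,0,0,0,0,-15,0.55],
    [0,0,0,-5,2,-18,0.55],
    [0,0,0,-10,4,-18,0.55],
    [0,0,0,-15,6,-18,0.55],
    [0,0,0,-20,8,-18,0.55],
    [0,0,0,-24,10,-18,0.55],
    [0,0,0,-28,12,-18,0.55],
    [0,0,0,-28,12,-18,0.55],
    [0,0,0,-28,12,-18,0.55],
  ],
)

```text
clock: 43.23
ee_pos: [0.3479, 0.2378, 0.2142]
orientation: [3.142, 0.001, -0.489]
contact_force: [0.5, -0.3, 0.9]
finger_gap: 0.552
```

```bash
python3 lm.py; python3 -c "
from h import *
shot('top','top9');shot('side','side9');print(env.read_state()['ee_pos'])
a=cv2.imread('pics/top9.png');b=cv2.imread('pics/top0.png');d=cv2.absdiff(a,b).max(2)
print('changed blobs');k,l,st,ce=cv2.connectedComponentsWithStats((d>60).astype(np.uint8))
print([(st[i].tolist()) for i in range(1,k) if st[i,4]>60])"
```

```text
top [([233.1, 191.1], 189), ([210.3, 204.7], 200), ([236.5, 218.8], 195)]
side [([320.7, 197.2], 106), ([336.7, 201.0], 52)]
[233.1, 191.1] [336.7, 201.0] [0.6484 0.2102 0.0385] 0.0
[210.3, 204.7] [320.7, 197.2] [0.6139 0.2681 0.0228] 0.007
[0.34935213 0.23879157 0.21527559]
changed blobs
[[226, 184, 17, 16, 215], [299, 188, 40, 98, 1653], [203, 197, 17, 17, 221], [229, 211, 17, 17, 228], [147, 244, 17, 16, 190], [474, 258, 25, 17, 302], [431, 280, 25, 17, 315], [301, 303, 203, 36, 3159], [46, 305, 561, 175, 41054], [497, 381, 60, 10, 342], [0, 403, 27, 34, 488], [597, 450, 41, 30, 905]]
```

View pics/top9.png

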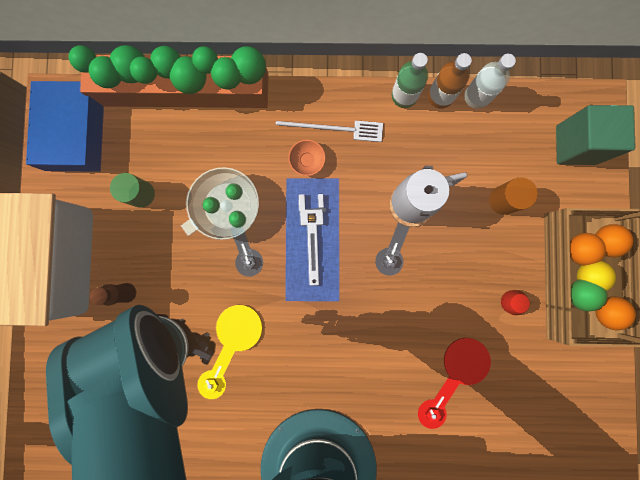

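All three limes are in the bowl at (233,191), (210,205) and (237,219). The wrench lies on the mat, and everything else is unchanged. One last close look at the nut.

```bash
python3 -c "
from h import *
a=cv2.imread('pics/top9.png');cv2.imwrite('pics/v12.png',cv2.resize(a[235:280,225:275],None,fx=12,fy=12,interpolation=cv2.INTER_CUBIC))"; python3 ang.py | grep -v '\-[0-9]'
```

```text
150 2398 [245.5 254.4] len 26.1 wid 3.8 ang 16.5
170 1989 [245.4 254.2] len 25.5 wid 3.3 ang 16.9
190 1569 [225.  226.4] len 16.8 wid 3.5 ang 87.6
190 1673 [245.5 254.2] len 25.4 wid 3.0 ang 16.9
```

View pics/v12.png

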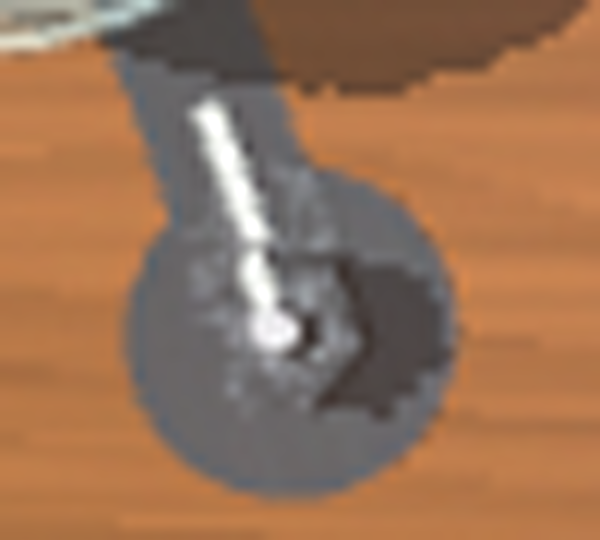

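The stripe runs (248,258)→(268,305) and the mark (205,105)→(258,235). They are parallel at about 22–23°, and the small sideways offset is height parallax. Handing in.

```bash
python3 -c "
from h import *
print(env.job_done())"
```

```text
the job is handed in; nothing more can be done
None
```

The job is done and handed in at about 43 s on the robot's clock; the hand-in gave no verdict.

**What I did:** I set the wrench over the bowl's nut (nut_a) and rolled the worm until it stalled. I then turned the nut clockwise about 49° with the wrench, in two pulls. One worm stroke back freed the wrench, and I laid it on its mat. Then I put all three lime halves into the bowl, one at a time; only three were on the board.

**Last checks:**
- **Nut:** in the final crop the stripe lies at about 23° and the mark at about 22°.
- **Limes:** all three show inside the bowl.
- **Wrench:** it lies lengthwise on the mat.
- **Everything else:** against the first top picture, only the limes, the wrench, and the arm with its shadow had changed. Much of the lower part of that picture is hidden by the arm and its shadow.

**Checks that disagreed:**
- **Nut angle:** my readings of the wrench and stripe against the mark differed by 1–2°. After the first pull the handle read 2–3° short, so I gripped again and turned further. At rest the handle read 20.9° and the jaw 22.0°, so the nut should be within about 0.03 rad of the mark. I did not feel a clear stop.
- **Forces above the aim:** pressing on the worm reached about 22 N at the stall, over the 5–12 N asked. The grip also pressed down about 20 N once during the turn, below the 40 N limit.

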